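# Set out the cleaned ion-source parts for the rebuild

### The job

Set out the cleaned ion-source parts around the interface flange in the white tray, ready for the rebuild: the larger ceramic ring lies centred on the flange and the curtain plate, cone up, centred on that ring; the clamp nut goes left of the flange and the guide sleeve stands right of it, both in line with the flange along the tray's long side, and the probe lies squarely behind the flange, parallel to the long side; each of these three has about 30 mm of clear tray between its edge and the flange's. Left, right and behind are as the robot sees the tray from its base (behind is farther from it). Leave the beaker, the vial and the small spare ring where they are.

Things in the scene. Friction and masses are not known exactly. Their poses are not given: they have to be found in the camera images.
- tray: shallow white plastic tray on the bench, 220 mm front to back, 294 mm left to right, rim 10 mm high, walls and floor 3 mm thick. It does not move. Origin: centre of its underside, on the bench. x points to its far side (away from the robot, 'behind'), y along its long side to the robot's left, z up; turned by at most 6 degrees from the robot's own directions.
- flange: interface flange: heavy round steel disc with a 28 mm bore and six small bolt holes near its rim, lying in the tray; 80 mm in diameter, 18 mm high. It does not move. Origin: centre of its underside, on the tray's floor (3 mm above the bench); its flat top is 18 mm above the origin. Its axes are parallel to the tray's (x to the far side, y to the robot's left, z up).
- ring_c (a point): larger ceramic ring: white, flat, 50 mm outside, 32 mm hole, 12 mm high, 50 g. Lies flat on the bench at the start. The point is its centre, half-way up (6 mm above its underside); z is its axis, up.
- curtain_c (a point): curtain plate: steel disc 54 mm in diameter and 10 mm thick with a blunt cone (34 mm wide at its foot, 12 mm high) in the middle of its upper face; 22 mm high in all, 180 g. Lies cone up on the bench at the start. The point is the centre of the disc, 5 mm above its underside; z is its axis, towards the cone.
- nut_c (a point): clamp nut: steel ring with a ribbed outside, 46 mm outside, 32 mm hole, 20 mm high, 150 g. Lies flat on the bench at the start. The point is its centre, 10 mm above its underside; z is its axis, up.
- sleeve_c (a point): guide sleeve: upright steel cylinder 45 mm high, 34 mm in diameter up to 32 mm and 26 mm above, dark bore on top, 170 g. Stands on the bench at the start. The point is on its axis, 22.5 mm above its underside; z is its axis, up.
- probe_c (a point): probe: lies level, 100 mm long, 100 g: black square block (20 x 20, 22 mm long) at one end, then 56 mm of bare 14 mm round rod to grip, a 20 mm square steel collar 6 mm thick and a thin 16 mm tip. It rests on block and collar. The point is the middle of rod and of length, on the axis, 10 mm above its underside; x runs along it to the tip, z up. Which end lies left does not matter.
- beaker_c (a point): small glass beaker, 36 mm in diameter, 48 mm high, upright; to be left alone. The point is its centre, half-way up.
- vial_c (a point): amber glass vial with a crimped metal cap, 23 mm in diameter, 46 mm high, upright; to be left alone. The point is its centre, half-way up.
- spare_c (a point): small spare ceramic ring: white, 32 mm outside, 20 mm hole, 10 mm high; to be left alone. The point is its centre, half-way up.
Mind the look-alikes: they are no part of the job. What is shaped like the part that bears nut_c but blue or turquoise is not meant. Leave any orange or yellow look-alike of the part that bears ring_c alone.

How it is judged:
By the outcome, as a careful person would: the job done as asked, in the order asked, and still so for the second after the job is handed in, with the robot touching nothing.
It also fails if it takes over 115 s, if anything falls off the work surface, if the arm or the gripper's body presses on something with over 40 N, if the wrist force passes 120 N, or if a joint passes its speed limit or range.

### The arm

A 6-joint arm with a two-finger parallel gripper is mounted at the origin on the work surface. World frame = base frame: x ahead of the robot, y to its left, z up, the work surface at z = 0. Lengths are in m, angles in rad, forces in N, time in s.
With the tool pointing down it reaches from about 0.35 to 0.875 m from the base axis. Payload 15.5 kg.
Tool frame: the origin (TCP) lies between the finger pads; the fingertips stand ctrl.tcp_to_tips ahead of it and the grasp point (between the pads) lies 8 mm behind it (ctrl.tcp_to_tips is the distance from the TCP to the fingertips, in m); z points along the fingers, y is the direction in which the jaws open and shut (so a half turn about z gives the same grasp; the last joint's range is limited). The gripper opens to 85 mm and grips with 20 to 120 N. Pads are 22 mm wide; open, the fingers measure 114 mm over their backs; the gripper's body (76 mm by 85 mm) begins 54 mm behind the grasp point. The pads swing forward as they close: fully open they stand 13 mm farther back than shut.
Start: joints at [1.25, 0.494, 1.345, -0, 1.302, -0.096], TCP at [0.14, 0.609, 0.242] pointing down, gripper open.
Joint ranges: [-2.91, 2.91], [-0.82, 2.16], [0.22, 2.67], [-1.22, 4.37], [0.12, 2.79], [-3.08, 3.08]. Speed limits (rad/s): [1.89, 1.89, 2.57, 3.01, 3.01, 3.01].

### API

Orientations are given as a unit quaternion [w, x, y, z].
In Python, from station import monitor, viewer, ctrl gives the robot as it stands.
- The arm moves only by the tool carry_out, never from a script. Its argument "targets" is a list of rows, each a list of 5 numbers: the gripper command: -1 is shut, 1 is fully open, values between are in proportion, then the shift along the tool's x, y, z normalised to -1 to 1, where 1 is 300 mm, then the turn about the tool's z normalised to -1 to 1, where 1 is 30 degrees. In form: [[fingers, x, y, z, turn], ...]. A call has 1 to 20 rows; each row is the pose to reach, as a shift and turn from the pose measured when the call began, along the tool's axes at that moment; what a row does not reach only later rows make up. A row lasts 1/10 s, in which the tool goes at most 50 mm and 8.59 degrees, less where a joint would pass 70% of its speed; a pose out of reach is approached as far as the arm can. A call with a number of a shift or a turn outside -1 to 1 is refused whole. A call with a gripper value outside its range is refused whole. The fingers move at their own pace and stop on an object; "squeeze" is the grip in N (left out, the last holds). Time passes only in rows, so rows that repeat a pose let the fingers close. It gives the time, the measured TCP pose, the force and the opening at its end, in the units of the state.
- monitor.sense(): the state, without advancing time (a new reading comes with each control period).
- viewer.get_image(name): name is "scene" or "top" or "wrist"; returns the picture (384x512x3 uint8, blue, green, red); there is no depth.
- viewer.camera_params(name): a dict with "K" (3x3 intrinsics, pixels), "position" and "attitude" of the camera in the world; the wrist camera has in their place "hand_eye" (4x4, takes a point from camera to tool coordinates, whose origin is the TCP and whose axes are the flange's). Camera axes: x right, y down, z forward; pixel columns grow to the right and rows downward; lengths in m; the calibration is good to about 2 mm. A picture is of the moment at which its call begins: read the wrist's pose just before it. camera_params takes no time and is no camera call.
- ctrl.sign_off(): hands the job in, once; it reports no verdict.
The state is a dict: "clock": time; "q": joint angles; "dq": joint speeds; "joint_efforts": joint torques, N m; "position": TCP position; "orientation": TCP orientation; "wrist_force": force on the tool from outside, world axes, zero at the start; "moment": the same for the moment, N m; "gripper_width": finger opening in m.
Only numpy, scipy, OpenCV 4.12 (cv2) and the standard library are available. Lean on these libraries where they do the work, as an engineer would, in place of code of your own. Each camera call takes 0.05 s, during which the arm holds its last target.

## Working session

There is one attempt and no reset: what is moved stays moved. The work goes in short steps, Python scripts to look and compute and a tool call to move; the robot and the scene stay as the last step left them, time stands still between calls to the robot, and variables do not carry over. Pictures are saved under pics/ and viewed, and the job is handed in when it is done.

Besides the shell and the picture viewer there is one more tool, called as name([rows], argument=value, ...), one row to a line, values as JSON. carry_out: Moves the arm, as the interface text tells. Its arguments: {"type":"object","properties":{"targets":{"type":"array","items":{"type":"array","items":{"type":"number"}}},"squeeze":{"type":"number"}},"required":["targets"]}

```bash
ls; mkdir -p pics; python3 - <<'E'
from station import monitor, viewer, ctrl
import cv2
print(monitor.sense()); print(ctrl.tcp_to_tips)
for n in ("scene","top","wrist"):
    print(n,viewer.camera_params(n))
for n in ("scene","top"):
    cv2.imwrite(f"pics/{n}0.png",viewer.get_image(n))
E
```

```text
pics
{'clock': 0.0, 'q': array([ 1.24949337e+00,  4.94188763e-01,  1.34615185e+00,  1.52827854e-05,
        1.30248868e+00, -9.55146032e-02]), 'dq': array([-0.0005426 ,  0.00074515, -0.00120677, -0.00019144,  0.00165566,
        0.0017686 ]), 'joint_efforts': array([-9.09152404e-04, -8.82163024e+01, -3.83882439e+01, -1.19141318e-04,
        9.94597242e-03,  4.15987245e-08]), 'position': array([0.13981065, 0.60879889, 0.24168975]), 'orientation': array([-1.35139920e-04,  1.12656519e-01,  9.93633799e-01, -6.03416650e-04]), 'wrist_force': array([ 0.35392783, -0.17877044, -0.60435433]), 'moment': array([0.03467879, 0.02685639, 0.00943588]), 'gripper_width': 0.0854861379417499}
0.011
scene {'K': array([[348.56521603,   0.        , 255.51461876],
       [  0.        , 348.56521603, 194.42696247],
       [  0.        ,   0.        ,   1.        ]]), 'position': array([0.99489845, 0.33684772, 0.76674652]), 'attitude': array([-0.15011762,  0.46019426,  0.82588063, -0.28914898])}
top {'K': array([[493.29767962,   0.        , 254.92701032],
       [  0.        , 493.29767962, 189.04969276],
       [  0.        ,   0.        ,   1.        ]]), 'position': array([0.29874065, 0.04077021, 1.70056681]), 'attitude': array([ 0.05949252, -0.7038146 ,  0.70585625, -0.05359663])}
wrist {'K': array([[272.62481371,   0.        , 254.68707482],
       [  0.        , 272.62481371, 190.35834572],
       [  0.        ,   0.        ,   1.        ]]), 'hand_eye': array([[ 8.19114735e-05, -9.52487170e-01, -3.04578701e-01,
         7.82597853e-02],
       [ 9.99999981e-01,  1.31256183e-04, -1.41534381e-04,
         8.86028399e-04],
       [ 1.74787519e-04, -3.04578684e-01,  9.52487163e-01,
        -1.31639013e-01],
       [ 0.00000000e+00,  0.00000000e+00,  0.00000000e+00,
         1.00000000e+00]])}
```

View pics/scene0.png

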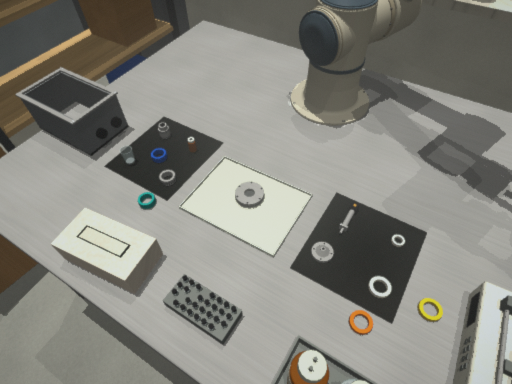

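View pics/top0.png

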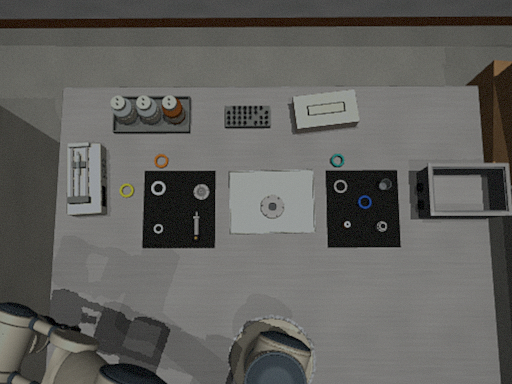

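```bash
python3 - <<'E'
import cv2
a=cv2.imread('pics/top0.png'); cv2.imwrite('pics/top0L.png',cv2.resize(a[120:340,30:300],None,fx=2.7,fy=2.7,interpolation=2)[:600])
cv2.imwrite('pics/top0R.png',cv2.resize(a[20:340,250:512],None,fx=1.85,fy=1.85,interpolation=2)[:600])
E
cat > h.py <<'E'
import numpy as np, cv2
from scipy.spatial.transform import Rotation as R
from station import monitor, viewer, ctrl
def rot(q): return R.from_quat(np.asarray(q)[[1,2,3,0]]).as_matrix()
def ray(name,uv,st=None):
    p=viewer.camera_params(name); K=p["K"]
    d=np.linalg.inv(K)@np.array([uv[0],uv[1],1.])
    if name!="wrist": return np.array(p["position"]),rot(p["attitude"])@d
    T=p["hand_eye"]; Rt=rot(st["orientation"]); 
    return Rt@T[:3,3]+st["position"],Rt@T[:3,:3]@d
def onz(name,uv,z,st=None):
    o,d=ray(name,uv,st); return o+d*(z-o[2])/d[2]
def proj(name,X,st=None):
    p=viewer.camera_params(name)
    if name!="wrist": Rw,t=rot(p["attitude"]),np.array(p["position"])
    else:
        T=p["hand_eye"];Rt=rot(st["orientation"]);Rw=Rt@T[:3,:3];t=Rt@T[:3,3]+st["position"]
    c=Rw.T@(np.asarray(X)-t); c=p["K"]@c; return c[:2]/c[2]
def yaw(st):  # direction of tool y in world, deg
    y=rot(st["orientation"])[:,1]; return np.degrees(np.arctan2(y[1],y[0]))
def shift(st,target,yawdeg=None):
    """rows' numbers to reach world target TCP"""
    Rt=rot(st["orientation"]); d=Rt.T@(np.asarray(target)-st["position"])/0.3
    t=0
    if yawdeg is not None:
        t=-((yawdeg-yaw(st)+90)%180-90)/30   # tool z down: positive turn lowers world yaw
    return np.round(d,4),round(t,4)
def snap(tag,name="wrist"):
    st=monitor.sense(); im=viewer.get_image(name); cv2.imwrite(f"pics/{tag}.png",im)
    import pickle; pickle.dump(st,open(f"pics/{tag}.pkl","wb")); return st,im
def load(tag):
    import pickle; return pickle.load(open(f"pics/{tag}.pkl","rb")),cv2.imread(f"pics/{tag}.png")
E
python3 - <<'E'
from h import *
P=dict(ring=(158,187,.01),spare=(158,229,.01),curtain=(201,191,.01),probe=(196,226,.01),nut=(340,186,.02),beaker=(385,185,.03),blue=(364,202,.02),vial=(347,225,.04),sleeve=(381,226,.04),flange=(272,206,.02))
for k,(u,v,z) in P.items():
    print(k,onz("top",(u,v),z).round(3))
st=monitor.sense()
print(yaw(st), shift(st,(0.42,0.33,0.3),90))
E
```

```text
ring [0.58  0.392 0.01 ]
spare [0.434 0.388 0.01 ]
curtain [0.566 0.242 0.01 ]
probe [0.444 0.257 0.01 ]
nut [ 0.58  -0.239  0.02 ]
beaker [ 0.581 -0.391  0.03 ]
blue [ 0.524 -0.32   0.02 ]
vial [ 0.443 -0.255  0.04 ]
sleeve [ 0.44  -0.369  0.04 ]
flange [ 0.511 -0.004  0.02 ]
77.06501594300985 (array([-1.1183, -0.697 , -0.1935]), np.float64(-0.4312))
```

View pics/top0L.png

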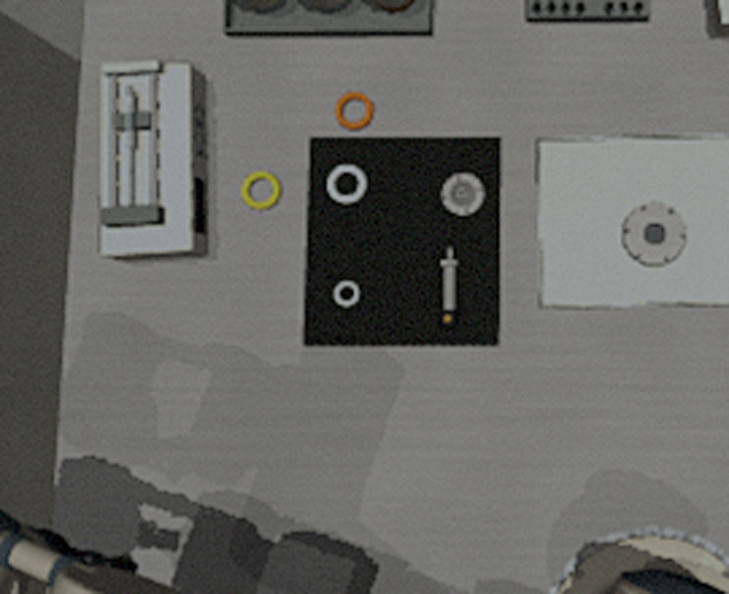

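View pics/top0R.png

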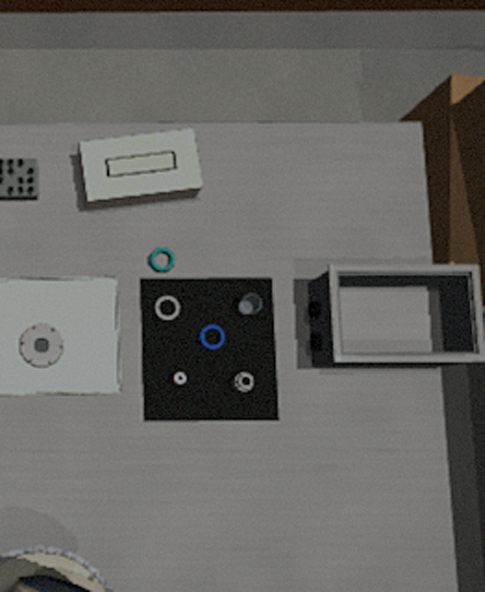

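```bash
python3 - <<'E'
from h import *
st=monitor.sense()
print(shift(st,(0.42,0.36,0.27),90))
E
```

```text
(array([-1.0959, -0.5995, -0.0936]), np.float64(-0.4312))
```

carry_out([
  [1,-0.17,-0.1,-0.05,-0.2],
  [1,-0.33,-0.2,-0.1,-0.43],
  [1,-0.5,-0.3,-0.1,-0.43],
  [1,-0.65,-0.38,-0.1,-0.43],
  [1,-0.8,-0.46,-0.1,-0.43],
  [1,-0.95,-0.55,-0.1,-0.43],
  [1,-1,-0.6,-0.1,-0.43],
  [1,-1,-0.6,-0.1,-0.43],
  [1,-1,-0.6,-0.1,-0.43],
  [1,-1,-0.6,-0.1,-0.43],
])

```text
clock: 1.1
position: [0.3913, 0.3667, 0.2718]
orientation: [-0.0, 0.0, 1.0, -0.001]
wrist_force: [0.2, 0.1, -0.9]
gripper_width: 0.0855
```

```bash
python3 - <<'E'
from h import *
st,im=snap("w1"); print(st["clock"],st["position"],yaw(st),st["gripper_width"],np.abs(st["dq"]).max())
E
```

```text
1.1 [0.39132591 0.36674626 0.27175091] 89.97932701481173 0.08554046258275312 0.02200127282930667
```

View pics/w1.png

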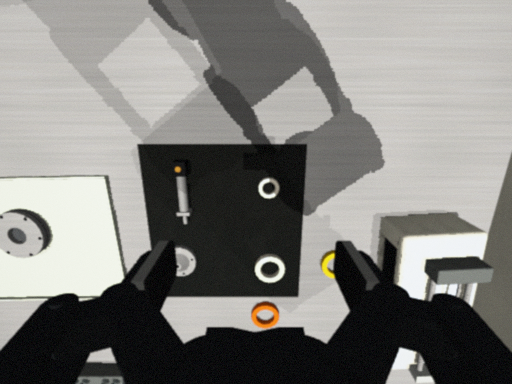

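carry_out([
  [1,-0.16,-0.1,0.03,0],
  [1,-0.32,-0.2,0.06,0],
  [1,-0.48,-0.3,0.1,0],
  [1,-0.55,-0.38,0.1,0],
  [1,-0.55,-0.38,0.1,0],
  [1,-0.55,-0.38,0.1,0],
])

```text
clock: 1.75
position: [0.5561, 0.2535, 0.2413]
orientation: [-0.001, -0.0, 1.0, -0.001]
wrist_force: [-1.2, -0.4, 0.2]
gripper_width: 0.0852
```

```bash
python3 - <<'E'
from h import *
st,im=snap("w2"); print(st["clock"],st["position"],yaw(st),st["gripper_width"],np.abs(st["dq"]).max())
cv2.imwrite("pics/w2b.png",cv2.resize(im,(768,576),interpolation=2))
E
```

```text
1.75 [0.55611906 0.25346111 0.24126898] 90.00614080102217 0.08518895397839298 0.034309428340289376
```

View pics/w2b.png

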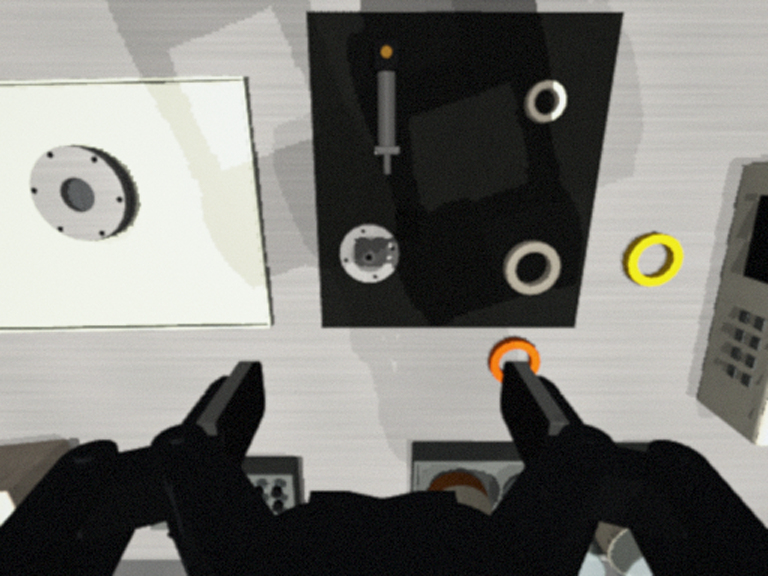

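```bash
cat >> h.py <<'E'
def blob(im,uv,thr=70,r=45,lohi=None,chan='max'):
    """ellipse of connected bright blob near uv on dark"""
    g=im.max(2) 
    m=(g>thr).astype(np.uint8) if lohi is None else cv2.inRange(g,*lohi)
    x0,y0=max(0,int(uv[0]-r)),max(0,int(uv[1]-r))
    s=m[y0:int(uv[1]+r),x0:int(uv[0]+r)]
    cs,_=cv2.findContours(s,cv2.RETR_EXTERNAL,cv2.CHAIN_APPROX_NONE)
    c=max(cs,key=lambda c:cv2.contourArea(cv2.convexHull(c)) if len(c)>5 else 0)
    c=cv2.convexHull(c)+np.array([x0,y0])
    return cv2.fitEllipse(c),c
E
python3 - <<'E'
from h import *
st,im=load("w2")
for n,uv,z,r in (("ring",(355,179),.006,26),("spare",(364,67),.005,20),("curtain",(246,169),.005,26)):
    e,c=blob(im,uv,r=r); X=onz("wrist",e[0],z,st)
    a=onz("wrist",(e[0][0]-max(e[1])/2,e[0][1]),z,st);b=onz("wrist",(e[0][0]+max(e[1])/2,e[0][1]),z,st)
    print(n,np.round(e[0],1),np.round(e[1],1),X.round(4),"dia",np.linalg.norm(a-b).round(4))
hsv=cv2.cvtColor(im,cv2.COLOR_BGR2HSV)
print(im[120:220:6,100:180:8].max(2))
print(im[20:125:4,257].max(1))
E
```

```text
ring [354.4 178. ] [35.8 38.2] [0.5769 0.393  0.006 ] dia 0.0531
spare [364.1  67.1] [26.5 30.2] [0.435  0.3896 0.005 ] dia 0.0374
curtain [245.7 168.6] [39.3 40.1] [0.5638 0.2417 0.005 ] dia 0.0553
[[244 245 244 244 236 231 235 235 235  91]
 [244 244 244 244 242 232 234 234 237  69]
 [244 244 245 244 244 232 233 232 233  75]
 [244 244 244 244 244 231 234 233 237 110]
 [244 245 245 245 244 233 234 233 234 155]
 [244 244 244 244 245 231 232 233 233 210]
 [242 244 244 244 244 235 232 232 232 221]
 [244 244 245 244 245 246 232 231 231 231]
 [243 245 244 245 245 244 234 232 231 231]
 [244 244 244 244 244 244 245 231 233 230]
 [245 245 244 244 245 245 244 236 230 232]
 [244 244 244 244 245 245 245 245 232 230]
 [245 245 245 244 245 245 246 245 244 245]
 [244 244 245 245 245 244 244 245 244 245]
 [244 244 245 245 245 245 245 244 245 245]
 [243 244 245 244 244 244 244 244 245 246]
 [215 196 194 150 152 132 140 143 155 174]]
[ 19  17  24 164 161  23  24 102 105 105 109 106 108 107 108 104 110 104
 105 102 113 102  95  97  46  15  23]
```

carry_out([
  [1,-0.02,-0.16,0,0],
  [1,-0.05,-0.32,0,0],
  [1,-0.05,-0.48,0,0],
  [1,-0.05,-0.64,0,0],
  [1,-0.05,-0.8,0,0],
  [1,-0.05,-0.85,0,0],
  [1,-0.05,-0.85,0,0],
  [1,-0.05,-0.85,0,0],
])

```text
clock: 2.6
position: [0.5704, 0.001, 0.242]
orientation: [-0.001, -0.001, 1.0, -0.0]
wrist_force: [-0.4, -0.6, -0.7]
gripper_width: 0.0855
```

```bash
python3 - <<'E'
from h import *
st,im=snap("w3"); print(st["clock"],st["position"],yaw(st),st["gripper_width"],np.abs(st["dq"]).max())
cv2.imwrite("pics/w3b.png",cv2.resize(im,(768,576),interpolation=2))
E
```

```text
2.6 [0.57039504 0.00101565 0.24196332] 90.14148184938104 0.08550144465127173 0.015048596124682189
```

View pics/w3b.png

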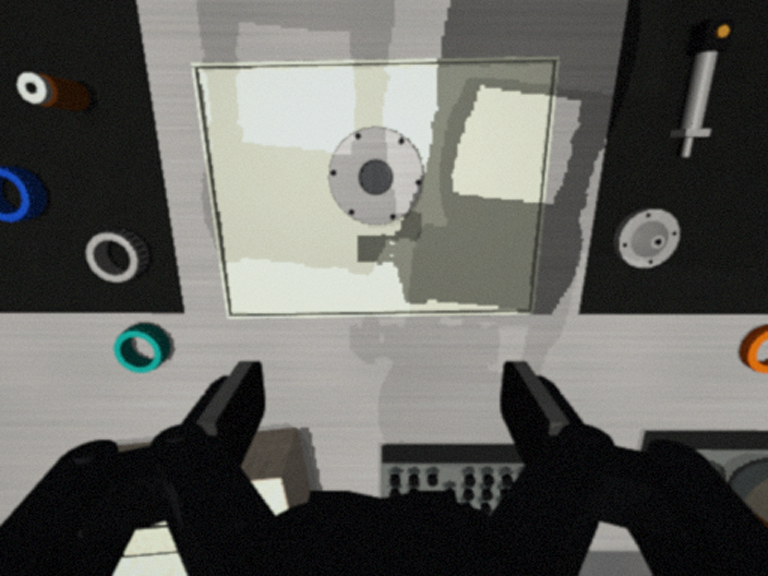

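```bash
python3 - <<'E'
from h import *
st,im=load("w3"); g=im.max(2)
print(g[118,205:300:3]); print(im[118,205:300:6])
m=(g[100:136,232:270]<110).astype(np.uint8)
cs,_=cv2.findContours(m,cv2.RETR_EXTERNAL,cv2.CHAIN_APPROX_NONE); c=max(cs,key=cv2.contourArea)+np.array([232,100])
e=cv2.fitEllipse(c); print("bore",e,onz("wrist",e[0],.021,st))
# bolt holes: refine dark centroids
pts=[]
for u,v in ((358,136),(402,141),(418,182),(392,216),(351,212),(334,173)):
    u0,v0=int(round(u/1.5)),int(round(v/1.5)); w=g[v0-3:v0+4,u0-3:u0+4].astype(float); w=np.clip(np.median(w)-20-w,0,None)
    yy,xx=np.mgrid[v0-3:v0+4,u0-3:u0+4]; uv=((w*xx).sum()/w.sum(),(w*yy).sum()/w.sum()); pts.append(onz("wrist",uv,.021,st)); 
pts=np.array(pts); print(pts.round(4), pts.mean(0), np.linalg.norm(pts-pts.mean(0),axis=1))
# tray corners approx, z=.010
for uv in ((193,64),(557,58),(533,313),(229,317)): print(onz("wrist",(uv[0]/1.5,uv[1]/1.5),.010,st).round(4))
c=im[25:225,115:395]; cv2.imwrite("pics/w3c.png",cv2.resize(c,None,fx=2.8,fy=2.8,interpolation=2))
E
```

```text
[212 212 209 213 208 168 169 169 170 168 168 146  71  74  75  73  77  76
  89 164 199 195 195 197 190 135 127 136 138 134 118 114]
[[191 212 210]
 [190 209 206]
 [190 208 205]
 [162 168 169]
 [164 169 170]
 [161 166 168]
 [ 70  71  69]
 [ 75  75  75]
 [ 74  77  74]
 [ 89  87  87]
 [193 198 199]
 [192 194 195]
 [185 190 190]
 [116 127 125]
 [124 138 136]
 [103 118 116]]
bore ((249.932861328125, 117.76325988769531), (21.8934268951416, 22.80010986328125), 171.33438110351562) [ 0.509403   -0.00428177  0.021     ]
[[ 0.477  -0.0184  0.021 ]
 [ 0.4806  0.0169  0.021 ]
 [ 0.5136  0.0322  0.021 ]
 [ 0.5422  0.0105  0.021 ]
 [ 0.5384 -0.025   0.021 ]
 [ 0.5058 -0.0395  0.021 ]] [ 0.50960745 -0.00387932  0.021     ] [0.03568364 0.03564531 0.03632582 0.03561891 0.03568014 0.03579221]
[ 0.4235 -0.1491  0.01  ]
[0.4185 0.1402 0.01  ]
[0.6353 0.146  0.01  ]
[ 0.6402 -0.1444  0.01  ]
```

View pics/w3c.png

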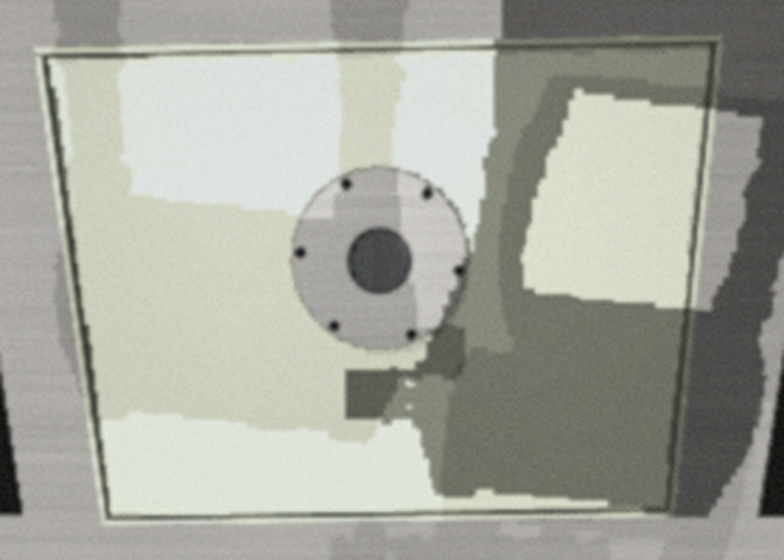

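carry_out([
  [0.46,0,0.16,0,0],
  [0.46,0,0.32,0.05,0],
  [0.46,0,0.48,0.1,0],
  [0.46,0,0.64,0.2,0],
  [0.46,0,0.8,0.3,0],
  [0.46,0,0.96,0.4,0],
  [0.46,0,1,0.5,0],
  [0.46,0,1,0.5,0],
], squeeze=40)

```text
clock: 3.45
position: [0.5652, 0.3058, 0.0867]
orientation: [-0.004, -0.004, 1.0, -0.001]
wrist_force: [0.0, -0.4, -0.8]
gripper_width: 0.0623
```

```bash
python3 - <<'E'
from h import *
st=monitor.sense(); print(st["position"],st["gripper_width"],shift(st,(.577,.393,.06),90),shift(st,(.577,.393,.0115),90))
E
```

```text
[0.56515232 0.30575724 0.08668135] 0.06226640716603566 (array([-0.0427,  0.2907,  0.088 ]), np.float64(0.0166)) (array([-0.044 ,  0.291 ,  0.2496]), np.float64(0.0166))
```

carry_out([
  [0.46,-0.04,0.15,0.02,0],
  [0.46,-0.043,0.29,0.06,0.016],
  [0.46,-0.043,0.29,0.088,0.016],
  [0.46,-0.043,0.29,0.088,0.016],
  [0.46,-0.043,0.29,0.088,0.016],
])

```text
clock: 3.95
position: [0.5766, 0.3927, 0.0605]
orientation: [-0.004, -0.0, 1.0, -0.001]
wrist_force: [-0.2, -0.4, -0.4]
gripper_width: 0.0625
```

```bash
python3 - <<'E'
from h import *
st,im=snap("w4"); print(st["position"],st["gripper_width"],shift(st,(.577,.393,.0115),90))
E
```

```text
[0.57659441 0.39267465 0.06049134] 0.06251169153373319 (array([-0.0027,  0.0015,  0.1633]), np.float64(0.0019))
```

View pics/w4.png

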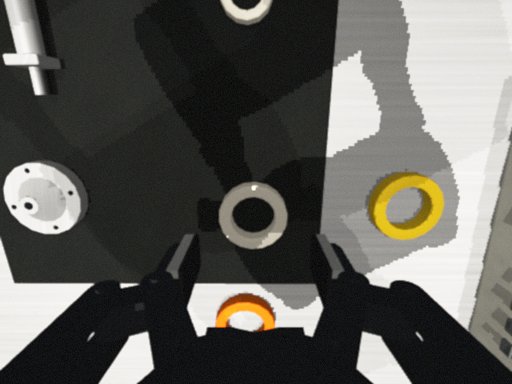

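```bash
python3 - <<'E'
from h import *
st,im=load("w4")
e,c=blob(im,(253,215),thr=90,r=44); print(e,onz("wrist",e[0],.006,st))
e,c=blob(im,(45,198),thr=90,r=48); print(e,onz("wrist",e[0],.005,st))
E
```

```text
((252.6617889404297, 215.2974853515625), (67.03158569335938, 68.62053680419922), 99.84033966064453) [0.57694125 0.39191718 0.006     ]
((41.798912048339844, 197.8082733154297), (66.49158477783203, 83.91288757324219), 125.87118530273438) [0.56394232 0.23821817 0.005     ]
```

carry_out([
  [0.46,-0.003,0,0.08,0],
  [0.46,-0.003,0,0.14,0],
  [0.46,-0.003,0,0.163,0],
  [0.46,-0.003,0,0.163,0],
  [-0.1,-0.003,0,0.163,0],
  [-0.1,-0.003,0,0.163,0],
  [-0.1,-0.003,0,0.163,0],
  [-0.1,-0.003,0,0.163,0],
  [-0.1,-0.003,0,0.163,0],
])

```text
clock: 4.9
position: [0.5781, 0.3923, 0.0135]
orientation: [-0.003, -0.0, 1.0, -0.001]
wrist_force: [-1.2, -3.3, 6.7]
gripper_width: 0.0479
```

carry_out([
  [-0.1,0,0,-0.1,0],
  [-0.1,0,0,-0.25,0],
  [-0.1,0,0,-0.25,0],
  [-0.1,0,0,-0.25,0],
])

```text
clock: 5.3
position: [0.5795, 0.3929, 0.0906]
orientation: [-0.002, -0.0, 1.0, 0.0]
wrist_force: [-0.8, -1.1, -0.6]
gripper_width: 0.0478
```

```bash
python3 - <<'E'
from h import *
st,im=snap("w5"); print(st["position"],st["gripper_width"],st["wrist_force"])
for z in (.1,.034): print(shift(st,(.5096,-.004,z),90))
E
```

```text
[0.57948155 0.39286028 0.0906348 ] 0.04784227273979306 [-0.82311301 -1.09926349 -0.59861648]
(array([ 0.2332, -1.3228, -0.0305]), np.float64(0.0002))
(array([ 0.2325, -1.3228,  0.1895]), np.float64(0.0002))
```

View pics/w5.png

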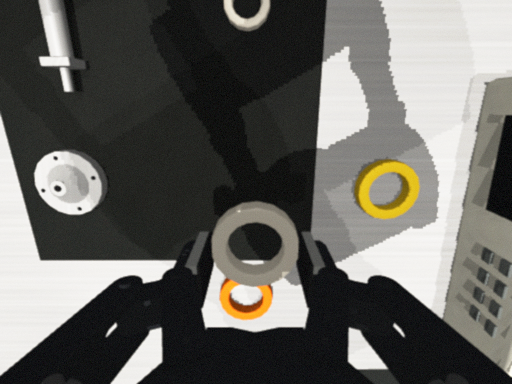

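```bash
python3 - <<'E'
from h import *
T=viewer.camera_params("wrist")["hand_eye"];Ti=np.linalg.inv(T)
st4,im4=load("w4"); st,im=load("w5")
P=rot(st4["orientation"]).T@(np.array([.577,.392,.006])-st4["position"]); Z4=(Ti@np.r_[P,1])[2]
g=im.max(2)
hsv=cv2.cvtColor(im,cv2.COLOR_BGR2HSV)
m=((g>85)&(g<200)&(hsv[...,1]<60)).astype(np.uint8)
m[:, :205]=0;m[:,305:]=0; m[:195]=0;m[292:]=0
cv2.imwrite("pics/m5.png",m[180:300,190:320]*255)
e=blob(np.dstack([m*255]*3),(255,243),r=52)[0]; print(e,Z4)
Z=Z4*68.6/max(e[1]); 
K=viewer.camera_params("wrist")["K"]; c=np.linalg.inv(K)@np.r_[e[0],1]*Z
t=T@np.r_[c,1]; print(Z,"in tool",t)
E
```

```text
((254.7517547607422, 269.6238708496094), (100.12723541259766, 139.1266632080078), 179.2990264892578) 0.20131799250490157
0.09926504357535221 in tool [ 2.03389286e-02  8.94404149e-04 -4.58811901e-02  1.00000000e+00]
```

View pics/m5.png

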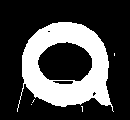

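carry_out([
  [-0.1,0.03,-0.15,-0.03,0],
  [-0.1,0.06,-0.3,-0.03,0],
  [-0.1,0.1,-0.45,-0.03,0],
  [-0.1,0.13,-0.6,-0.03,0],
  [-0.1,0.16,-0.75,-0.03,0],
  [-0.1,0.2,-0.9,-0.03,0],
  [-0.1,0.233,-1,-0.03,0],
  [-0.1,0.233,-1,-0.03,0],
  [-0.1,0.233,-1,-0.03,0],
])

```text
clock: 6.25
position: [0.5085, 0.092, 0.0984]
orientation: [-0.003, 0.001, 1.0, -0.001]
wrist_force: [0.6, -0.1, -0.0]
gripper_width: 0.0474
```

```bash
python3 - <<'E'
from h import *
st=monitor.sense(); print(st["position"],st["gripper_width"],shift(st,(.5096,-.004,.06),90))
E
```

```text
[0.50849996 0.09196953 0.09839044] 0.04737971310082259 (array([-0.0049, -0.3197,  0.1283]), np.float64(-0.0027))
```

carry_out([
  [-0.1,-0.005,-0.16,0.03,0],
  [-0.1,-0.005,-0.31,0.08,0],
  [-0.1,-0.005,-0.32,0.128,0],
  [-0.1,-0.005,-0.32,0.128,0],
  [-0.1,-0.005,-0.32,0.128,0],
  [-0.1,-0.005,-0.32,0.128,0],
])

```text
clock: 6.85
position: [0.51, -0.0028, 0.0605]
orientation: [-0.003, -0.0, 1.0, -0.001]
wrist_force: [0.3, 0.6, -0.7]
gripper_width: 0.0476
```

```bash
python3 - <<'E'
from h import *
st,im=snap("w6"); print(st["position"],st["gripper_width"],shift(st,(.5096,-.004,.034),90))
E
```

```text
[ 0.51004381 -0.0028421   0.06054326] 0.0476160238837414 (array([ 0.001 , -0.0038,  0.0885]), np.float64(0.0003))
```

View pics/w6.png

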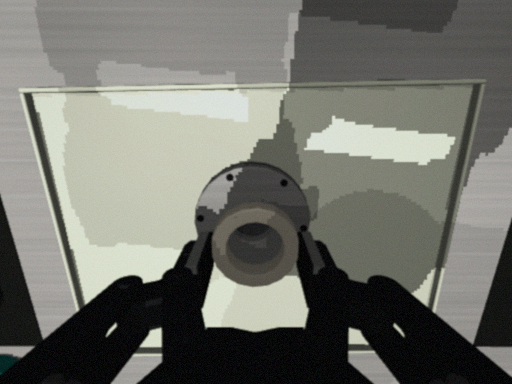

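```bash
python3 - <<'E'
from h import *
st,im=load("w6"); g=im.max(2)
pts=[]
for u0,v0 in ((230,177),(284,183),(303,228),(200,218)):
    w=g[v0-5:v0+6,u0-5:u0+6].astype(float); w=np.clip(np.median(w)-25-w,0,None)
    yy,xx=np.mgrid[v0-5:v0+6,u0-5:u0+6]; uv=((w*xx).sum()/w.sum(),(w*yy).sum()/w.sum()); pts.append(onz("wrist",uv,.021,st)); print(np.round(uv,1),pts[-1].round(4))
print((pts[2]+pts[3])/2,np.linalg.norm(pts[2]-pts[3])/2)
E
```

```text
[229.6 177.1] [ 0.4775 -0.0183  0.021 ]
[283.6 182.5] [0.4811 0.0169 0.021 ]
[302.7 228.5] [0.5141 0.0311 0.021 ]
[199.9 217.9] [ 0.5062 -0.0393  0.021 ]
[ 0.51013723 -0.00408941  0.021     ] 0.03544866475351533
```

carry_out([
  [-0.1,0,-0.004,0.04,0],
  [-0.1,0,-0.004,0.07,0],
  [-0.1,0,-0.004,0.082,0],
  [-0.1,0,-0.004,0.086,0],
  [-0.1,0,-0.004,0.086,0],
])

```text
clock: 7.4
position: [0.5095, -0.004, 0.0346]
orientation: [-0.003, -0.0, 1.0, -0.0]
wrist_force: [-0.2, 0.1, 0.5]
gripper_width: 0.0478
```

```bash
python3 - <<'E'
from h import *
st=monitor.sense(); print(st["position"],st["gripper_width"],shift(st,(.51,-.004,.034),90),st["wrist_force"])
E
```

```text
[ 0.50952317 -0.00400165  0.03460074] 0.04782490635635991 (array([-0.0016,  0.    ,  0.002 ]), np.float64(0.0003)) [-0.23247032  0.11229128  0.47185896]
```

carry_out([
  [-0.1,-0.0016,0,0.003,0],
  [-0.1,-0.0016,0,0.005,0],
  [-0.1,-0.0016,0,0.005,0],
])

```text
clock: 7.7
position: [0.5096, -0.004, 0.0342]
orientation: [-0.003, -0.0, 1.0, -0.001]
wrist_force: [-9.7, -1.0, 37.8]
gripper_width: 0.0478
```

carry_out([
  [0.0,0,0,0,0],
  [0.46,0,0,0,0],
  [0.46,0,0,-0.003,0],
  [0.46,0,0,-0.1,0],
  [0.46,0,0,-0.22,0],
  [0.46,0,0,-0.22,0],
])

```text
clock: 8.3
position: [0.512, -0.0041, 0.1035]
orientation: [-0.001, -0.0, 1.0, -0.001]
wrist_force: [0.1, 0.4, -1.2]
gripper_width: 0.0624
```

```bash
python3 - <<'E'
from h import *
st,im=snap("w7"); print(st["position"],st["gripper_width"],st["wrist_force"])
print(shift(st,(.564,.24,.1),90))
E
```

```text
[ 0.51200023 -0.00412519  0.10345376] 0.06236191234570739 [ 0.081996    0.3882595  -1.21335177]
(array([-0.1736,  0.8137,  0.0099]), np.float64(0.0005))
```

View pics/w7.png

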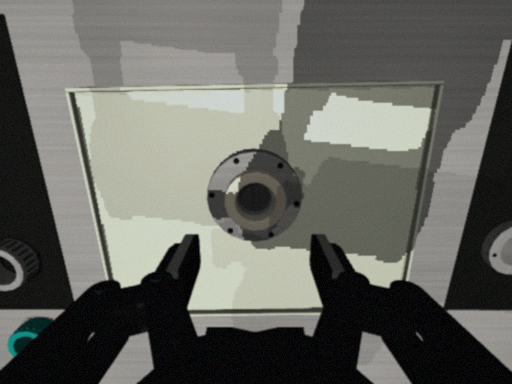

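```bash
python3 - <<'E'
from h import *
st,im=load("w7"); g=im.max(2)
print(im[200,205:305:4].tolist())
c=im[140:250,195:315]; cv2.imwrite("pics/w7c.png",cv2.resize(c,None,fx=5,fy=5,interpolation=2))
pts=[]
for u0,v0 in ((236,160),(281,165),(297,203),(270,234),(230,230),(211,195)):
    w=g[v0-3:v0+4,u0-3:u0+4].astype(float); w=np.clip(np.median(w)-20-w,0,None)
    yy,xx=np.mgrid[v0-3:v0+4,u0-3:u0+4]; uv=((w*xx).sum()/w.sum(),(w*yy).sum()/w.sum()); pts.append(onz("wrist",uv,.021,st))
pts=np.array(pts); print(pts.mean(0),np.linalg.norm(pts-pts.mean(0),axis=1).round(4))
E
```

```text
[[167, 186, 182], [55, 58, 58], [59, 60, 64], [52, 55, 55], [55, 53, 57], [81, 89, 94], [87, 98, 105], [84, 95, 97], [39, 39, 38], [25, 27, 28], [24, 23, 23], [27, 27, 28], [24, 23, 21], [32, 28, 29], [26, 26, 23], [27, 22, 21], [27, 27, 29], [53, 58, 56], [62, 69, 74], [67, 72, 77], [62, 72, 74], [43, 43, 42], [45, 47, 47], [38, 38, 40], [68, 75, 72]]
[ 0.50987341 -0.00395486  0.021     ] [0.0356 0.0355 0.0358 0.0354 0.0354 0.0357]
```

View pics/w7c.png

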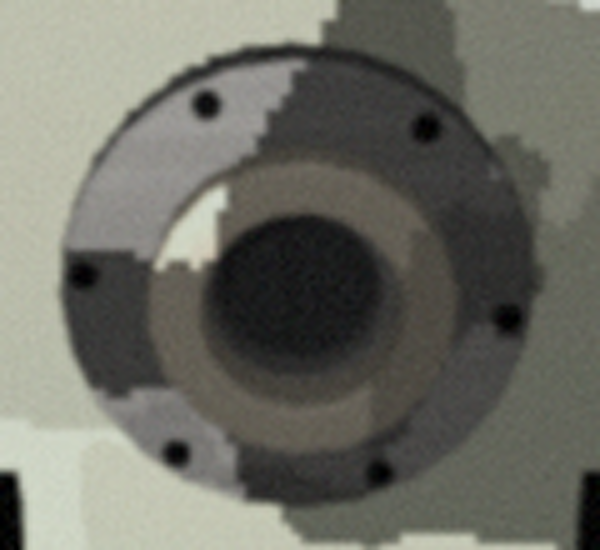

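```bash
python3 - <<'E'
from h import *
st,im=load("w7")
for z in (.027,.033): print(onz("wrist",(255.8,201.1),z,st))
E
```

```text
[ 0.50953173 -0.00247346  0.027     ]
[ 0.50735807 -0.00249039  0.033     ]
```

carry_out([
  [0.5,-0.03,0.16,0,0],
  [0.5,-0.07,0.32,0,0],
  [0.5,-0.11,0.48,0,0],
  [0.5,-0.15,0.64,0,0],
  [0.5,-0.174,0.8,0.08,0],
  [0.5,-0.174,0.816,0.12,0],
  [0.5,-0.174,0.816,0.12,0],
  [0.5,-0.174,0.816,0.12,0],
])

```text
clock: 9.15
position: [0.5626, 0.2397, 0.0645]
orientation: [-0.002, -0.0, 1.0, -0.001]
wrist_force: [-0.8, 0.1, -0.0]
gripper_width: 0.0639
```

```bash
python3 - <<'E'
from h import *
st,im=snap("w8"); print(st["position"],st["gripper_width"],st["wrist_force"])
e,c=blob(im,(253,215),thr=90,r=48); print(e,onz("wrist",e[0],.005,st))
print(shift(st,(.564,.241,.0125),90))
E
```

```text
[0.56259081 0.23969049 0.06453446] 0.06390319616769068 [-0.83331918  0.1137363  -0.01591751]
((268.2163391113281, 239.3095245361328), (10.06628131866455, 36.572242736816406), 66.10971069335938) [0.58543137 0.25099386 0.005     ]
(array([-0.0055,  0.0048,  0.1734]), np.float64(0.0004))
```

View pics/w8.png

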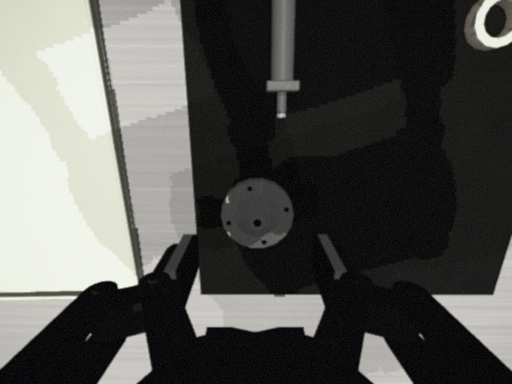

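```bash
python3 - <<'E'
from h import *
st,im=load("w8"); print(im[213,195:310:5].max(1), im[170:260:5,257].max(1))
for t in (50,60,70):
    e,c=blob(im,(257,213),thr=t,r=44); print(t,e,onz("wrist",e[0],.006,st))
E
```

```text
[88 13  9  9 18 24 67 61 60 64 61 57 64 60 60 64 63 65 68 68 14 13 20] [16 17 55 67 67 66 60 65 59 60 14 15 60 61 67 96 14 15]
50 ((256.6275329589844, 213.25697326660156), (69.63482666015625, 71.55172729492188), 93.89410400390625) [0.56314027 0.24189095 0.006     ]
60 ((256.60546875, 213.95974731445312), (67.76607513427734, 70.67172241210938), 97.39127349853516) [0.56371018 0.2418757  0.006     ]
70 ((267.1698303222656, 239.21881103515625), (12.363622665405273, 38.56093215942383), 68.06261444091797) [0.58483094 0.25012738 0.006     ]
```

carry_out([
  [0.5,-0.004,0.007,0.08,0],
  [0.5,-0.004,0.007,0.15,0],
  [0.5,-0.004,0.007,0.172,0],
  [0.5,-0.004,0.007,0.172,0],
  [0.5,-0.004,0.007,0.172,0],
])

```text
clock: 9.7
position: [0.5646, 0.2409, 0.0147]
orientation: [-0.001, 0.001, 1.0, -0.001]
wrist_force: [-0.1, 0.4, 0.5]
gripper_width: 0.0641
```

carry_out([
  [-0.1,0,0,0,0],
  [-0.1,0,0,0,0],
  [-0.1,0,0,0,0],
  [-0.1,0,0,0,0],
], squeeze=50)

```text
clock: 10.1
position: [0.5652, 0.241, 0.0163]
orientation: [-0.001, 0.001, 1.0, -0.001]
wrist_force: [-3.5, -2.8, 13.6]
gripper_width: 0.0492
```

```bash
python3 - <<'E'
from h import *
st,im=snap("w9"); print(st["position"],st["gripper_width"],st["wrist_force"])
cv2.imwrite("pics/w9c.png",cv2.resize(im[130:384,120:400],None,fx=2.3,fy=2.3,interpolation=2))
E
```

```text
[0.56519355 0.24099735 0.01631518] 0.04924480617317819 [-3.54971208 -2.78103887 13.56756982]
```

View pics/w9c.png

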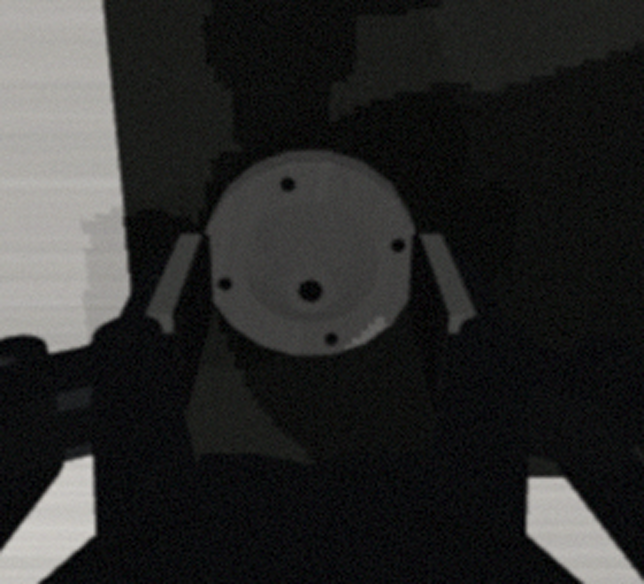

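carry_out([
  [0.5,0,0,0,0],
  [0.5,0.001,0.001,0,0],
  [0.5,0.003,0.001,0,0],
  [0.5,0.004,0.002,0.01,0],
  [0.5,0.004,0.002,0.017,0],
  [0.5,0.004,0.002,0.017,0],
])

```text
clock: 10.75
position: [0.5637, 0.2415, 0.0107]
orientation: [-0.001, 0.001, 1.0, -0.001]
wrist_force: [-0.6, 0.5, -0.9]
gripper_width: 0.0639
```

```bash
python3 - <<'E'
from h import *
st,im=snap("w10"); print(st["position"],st["gripper_width"],st["wrist_force"])
for t in (50,60):
    e,c=blob(im,(257,230),thr=t,r=60); print(t,e,onz("wrist",e[0],.006,st))
cv2.imwrite("pics/w10c.png",cv2.resize(im[130:384,120:400],None,fx=2.3,fy=2.3,interpolation=2))
E
```

```text
[0.56369844 0.24153182 0.01073253] 0.06389277741186507 [-0.61658805  0.46535793 -0.93268309]
50 ((253.6620330810547, 247.4316864013672), (91.41033935546875, 95.83863067626953), 91.68458557128906) [0.56295949 0.2418245  0.006     ]
60 ((253.65892028808594, 248.90992736816406), (86.13731384277344, 95.51620483398438), 96.02011108398438) [0.56389643 0.24182048 0.006     ]
```

View pics/w10c.png

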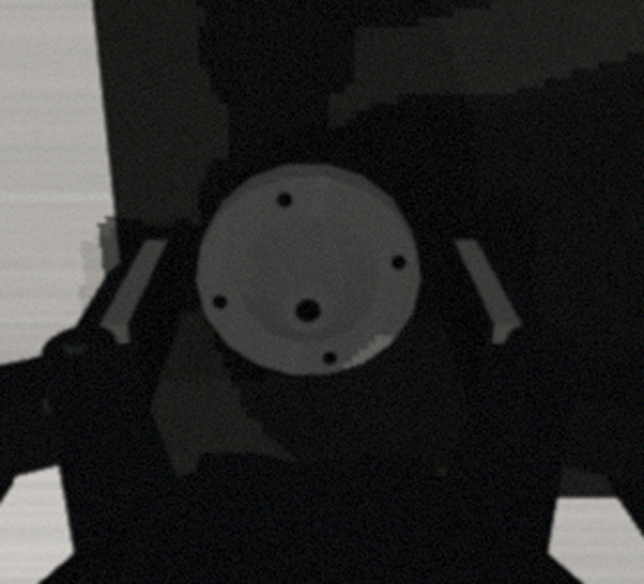

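carry_out([
  [0.5,0,0,0.006,0],
  [0.5,0,0,0.007,0],
  [0.0,0,0,0.007,0],
  [-0.0,0,0,0.007,0],
  [-0.0,0,0,0.007,0],
  [-0.0,0,0,0.007,0],
])

```text
clock: 11.4
position: [0.5638, 0.2415, 0.0092]
orientation: [-0.001, 0.001, 1.0, -0.001]
wrist_force: [-2.2, -0.8, 5.5]
gripper_width: 0.051
```

```bash
python3 - <<'E'
from h import *
st,im=snap("w11"); print(st["position"],st["gripper_width"],st["wrist_force"])
cv2.imwrite("pics/w11c.png",cv2.resize(im[130:384,120:400],None,fx=2.3,fy=2.3,interpolation=2))
E
```

```text
[0.56380335 0.24152334 0.00915467] 0.05098776171668073 [-2.15143592 -0.79029581  5.49747851]
```

View pics/w11c.png

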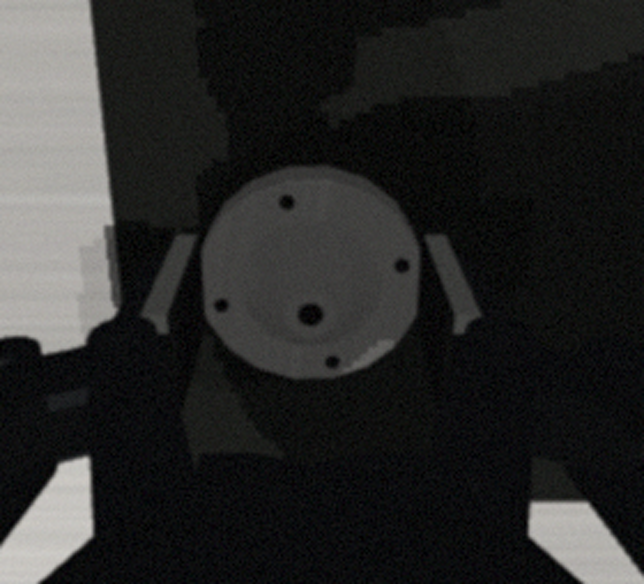

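carry_out([
  [0,0,0,-0.05,0],
  [0,0,0,-0.15,0],
  [0,0,0,-0.3,0],
  [0,0,0,-0.32,0],
  [0,0,0,-0.32,0],
])

```text
clock: 11.95
position: [0.5648, 0.242, 0.1073]
orientation: [0.001, 0.001, 1.0, -0.0]
wrist_force: [0.3, -0.2, -1.7]
gripper_width: 0.0505
```

```bash
python3 - <<'E'
from h import *
st,im=snap("w12"); print(st["position"],st["gripper_width"],st["wrist_force"])
print(shift(st,(.509,-.0035,.1),90))
cv2.imwrite("pics/w12c.png",cv2.resize(im[130:384,120:400],None,fx=2.3,fy=2.3,interpolation=2))
E
```

```text
[0.56481265 0.24197597 0.10731904] 0.050491981532362416 [ 0.31266545 -0.2098417  -1.74341428]
(array([ 0.185 , -0.8185,  0.0243]), np.float64(-0.0025))
```

View pics/w12c.png

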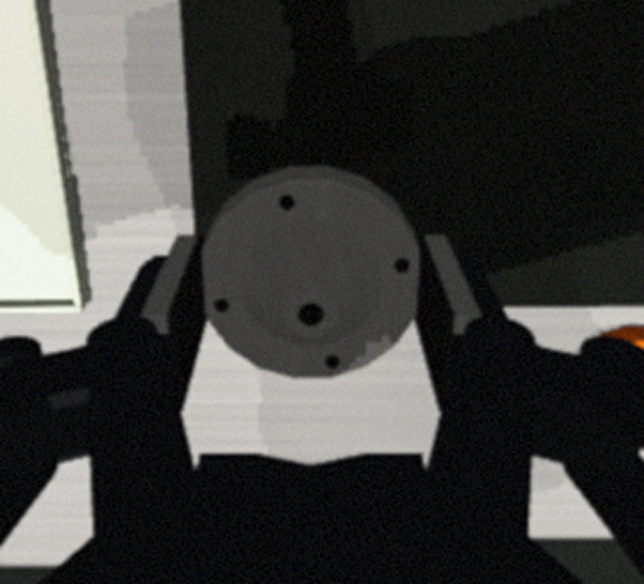

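carry_out([
  [0,0.03,-0.16,0,0],
  [0,0.06,-0.32,0,0],
  [0,0.1,-0.48,0,0],
  [0,0.14,-0.64,0.02,0],
  [0,0.18,-0.78,0.05,0],
  [0,0.184,-0.818,0.1,0],
  [0,0.184,-0.818,0.14,0],
  [0,0.184,-0.818,0.14,0],
  [0,0.184,-0.818,0.14,0],
])

```text
clock: 12.9
position: [0.5081, -0.0028, 0.0635]
orientation: [-0.001, 0.0, 1.0, -0.0]
wrist_force: [0.6, -0.2, -1.3]
gripper_width: 0.0509
```

```bash
python3 - <<'E'
from h import *
st,im=snap("w13"); print(st["position"],st["gripper_width"],st["wrist_force"])
print(shift(st,(.5093,-.0035,.043),90))
cv2.imwrite("pics/w13c.png",cv2.resize(im[130:384,120:400],None,fx=2.3,fy=2.3,interpolation=2))
E
```

```text
[ 0.50814186 -0.00279853  0.06350174] 0.05085234033699356 [ 0.58796581 -0.18196588 -1.27083717]
(array([-0.004 , -0.0023,  0.0683]), np.float64(-0.0009))
```

View pics/w13c.png

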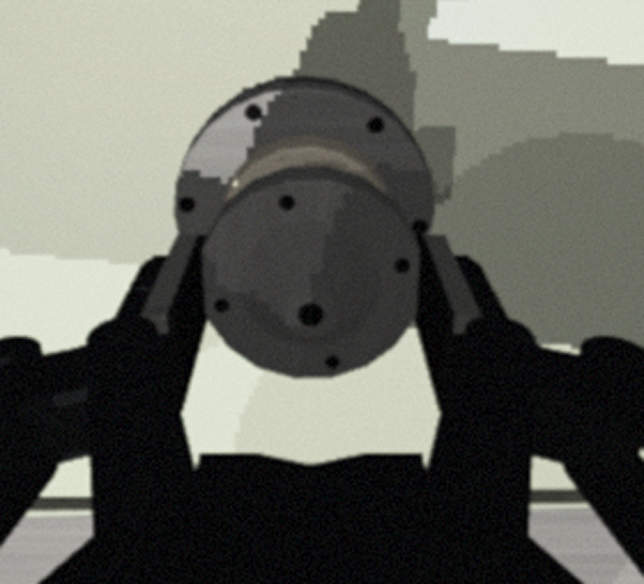

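carry_out([
  [0,-0.004,-0.002,0.03,0],
  [0,-0.004,-0.002,0.055,0],
  [0,-0.004,-0.002,0.065,0],
  [0,-0.004,-0.002,0.068,0],
  [0,-0.004,-0.002,0.068,0],
])

```text
clock: 13.45
position: [0.5096, -0.0033, 0.0434]
orientation: [-0.001, -0.0, 1.0, -0.0]
wrist_force: [-0.0, -0.3, -2.1]
gripper_width: 0.0505
```

carry_out([
  [0,0,0,0.002,0],
  [0,0,0,0.003,0],
  [0,0,0,0.003,0],
])

```text
clock: 13.75
position: [0.5096, -0.0034, 0.0426]
orientation: [-0.001, 0.0, 1.0, -0.001]
wrist_force: [-1.0, 0.2, -0.9]
gripper_width: 0.0505
```

carry_out([
  [0,0,0,0.001,0],
  [0,0,0,0.002,0],
  [0,0,0,0.002,0],
])

```text
clock: 14.05
position: [0.5097, -0.0034, 0.0422]
orientation: [-0.0, 0.0, 1.0, -0.001]
wrist_force: [-0.5, -0.7, 2.7]
gripper_width: 0.0507
```

Contact. Release and rise.

carry_out([
  [0.2,0,0,0,0],
  [0.5,0,0,0,0],
  [0.5,0,0,0,0],
  [0.5,0,0,-0.06,0],
  [0.5,0,0,-0.2,0],
  [0.5,0,0,-0.3,0],
  [0.5,0,0,-0.3,0],
])

```text
clock: 14.75
position: [0.5117, -0.0035, 0.1356]
orientation: [0.002, 0.0, 1.0, -0.001]
wrist_force: [0.1, 0.1, -1.4]
gripper_width: 0.064
```

```bash
python3 - <<'E'
from h import *
st,im=snap("w14"); print(st["position"],st["gripper_width"],st["wrist_force"])
cv2.imwrite("pics/w14c.png",cv2.resize(im[130:260,180:330],None,fx=4.5,fy=4.5,interpolation=2))
E
```

```text
[ 0.51169146 -0.00347097  0.13561186] 0.0639636947302069 [ 0.07644578  0.11707967 -1.44826476]
```

View pics/w14c.png

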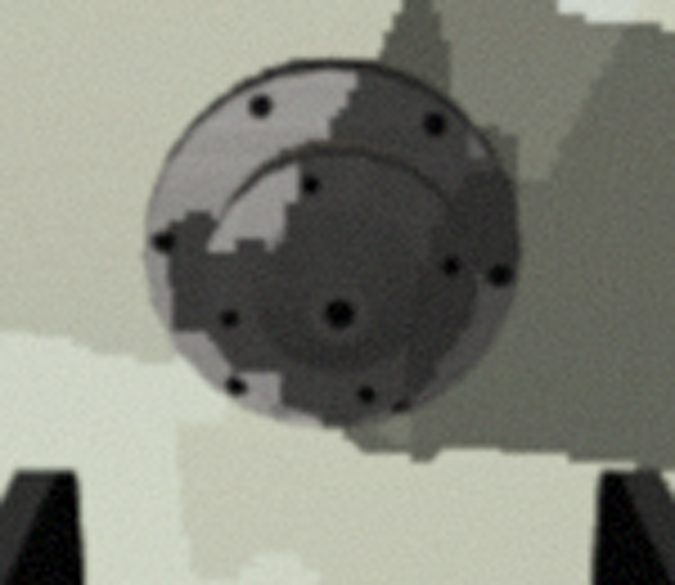

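```bash
python3 - <<'E'
from h import *
st,im=load("w14")
f=lambda u,v:(u/4.5+180-.4,v/4.5+130-.4)
c=[onz("wrist",f(*p),.043,st) for p in ((311,186),(452,266),(366,394),(230,319))]
F=[onz("wrist",f(*p),.021,st) for p in ((260,105),(434,124),(499,275),(401,407),(236,386),(163,242))]
print(np.mean(c,0),np.mean(F,0),onz("wrist",f(340,314),.055,st))
print(shift(st,(.60,-.27,.22),90))
E
```

```text
[ 0.5097048  -0.00239596  0.043     ] [ 0.50997667 -0.0039853   0.021     ] [ 0.50970922 -0.00234332  0.055     ]
(array([-0.2958, -0.8889, -0.2783]), np.float64(-0.0002))
```

carry_out([
  [1,-0.05,-0.14,-0.06,0],
  [1,-0.1,-0.3,-0.12,0],
  [1,-0.16,-0.46,-0.2,0],
  [1,-0.2,-0.62,-0.3,0],
  [1,-0.22,-0.78,-0.33,0],
  [1,-0.22,-0.9,-0.33,0],
  [1,-0.22,-0.9,-0.33,0],
  [1,-0.22,-0.9,-0.33,0],
])

```text
clock: 15.6
position: [0.5759, -0.2742, 0.2318]
orientation: [0.001, 0.001, 1.0, -0.0]
wrist_force: [0.6, 1.4, -0.2]
gripper_width: 0.0855
```

```bash
python3 - <<'E'
from h import *
st,im=snap("w15"); print(st["position"],st["gripper_width"],st["wrist_force"])
cv2.imwrite("pics/w15b.png",cv2.resize(im,(768,576),interpolation=2))
E
```

```text
[ 0.57593907 -0.27423057  0.23175172] 0.08553219198689961 [ 0.59801791  1.41600882 -0.18969019]
```

View pics/w15b.png

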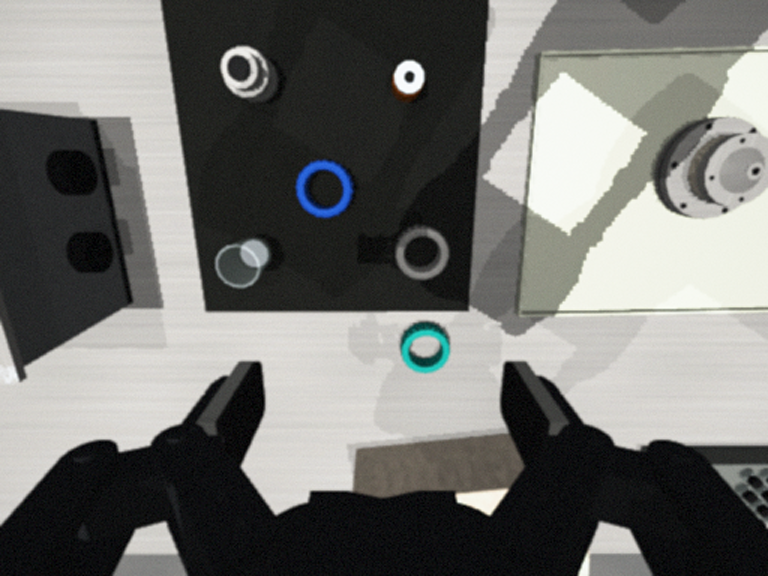

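```bash
python3 - <<'E'
from h import *
st,im=load("w15")
for t in (60,80,100):
    e,c=blob(im,(281,168),thr=t,r=24); print(t,np.round(e[0]+e[1],1),onz("wrist",e[0],.010,st).round(4),onz("wrist",e[0],.020,st).round(4))
print("sleeve top",onz("wrist",(160.5,46.5),.045,st)); print("vial",onz("wrist",(272,51),.046,st))
a=cv2.resize(im[20:75,140:200],None,fx=9,fy=9,interpolation=2);b=cv2.resize(im[140:195,252:312],None,fx=9,fy=9,interpolation=2)
cv2.imwrite("pics/w15c.png",np.hstack([a,b])[:,:][::1,::1] if 0 else cv2.resize(np.hstack([a,b]),(800,367)))
E
```

```text
60 [281.  168.5  35.   35.6] [ 0.5808 -0.2385  0.01  ] [ 0.5784 -0.2395  0.02  ]
80 [281.1 168.8  33.3  34.9] [ 0.5811 -0.2383  0.01  ] [ 0.5787 -0.2393  0.02  ]
100 [281.2 168.9  32.3  34.1] [ 0.5813 -0.2382  0.01  ] [ 0.579  -0.2392  0.02  ]
sleeve top [ 0.44124248 -0.37189895  0.045     ]
vial [ 0.4459161  -0.25495143  0.046     ]
```

View pics/w15c.png

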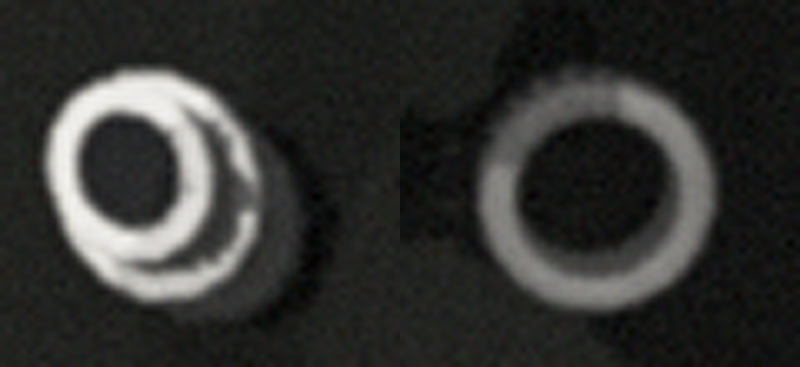

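```bash
python3 - <<'E'
from h import *
st,im=load("w15")
print(shift(st,(.58,-.239,.065),90))
E
```

```text
(array([-0.0127,  0.1177,  0.5558]), np.float64(-0.0042))
```

carry_out([
  [0.4,-0.013,0.06,0.12,0],
  [0.4,-0.013,0.118,0.26,0],
  [0.4,-0.013,0.118,0.4,0],
  [0.4,-0.013,0.118,0.53,0],
  [0.4,-0.013,0.118,0.555,0],
  [0.4,-0.013,0.118,0.555,0],
  [0.4,-0.013,0.118,0.555,0],
])

```text
clock: 16.35
position: [0.5809, -0.2375, 0.067]
orientation: [0.001, 0.0, 1.0, -0.0]
wrist_force: [0.6, 0.7, 0.5]
gripper_width: 0.0598
```

```bash
python3 - <<'E'
from h import *
st,im=snap("w16"); print(st["position"],st["gripper_width"])
for t in (60,80):
    e,c=blob(im,(255,215),thr=t,r=42); print(t,np.round(e[0]+e[1],1),onz("wrist",e[0],.010,st).round(4))
print(shift(st,(.58,-.239,.013),90))
E
```

```text
[ 0.58087379 -0.23754342  0.06701572] 0.059799362120740024
60 [251.1 212.5  62.3  63.8] [ 0.5806 -0.2394  0.01  ]
80 [250.9 214.5  57.   61.7] [ 0.5822 -0.2396  0.01  ]
(array([ 0.0034, -0.0047,  0.18  ]), np.float64(-0.0006))
```

View pics/w16.png

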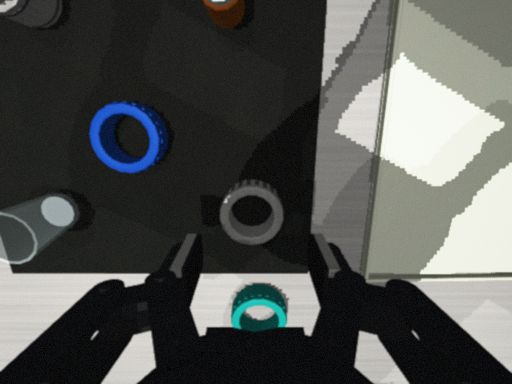

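carry_out([
  [0.4,0.001,-0.006,0.08,0],
  [0.4,0.001,-0.006,0.15,0],
  [0.4,0.001,-0.006,0.18,0],
  [0.4,0.001,-0.006,0.181,0],
  [-0.1,0.001,-0.006,0.181,0],
  [-0.1,0.001,-0.006,0.181,0],
  [-0.1,0.001,-0.006,0.181,0],
  [-0.1,0.001,-0.006,0.181,0],
])

```text
clock: 17.2
position: [0.5816, -0.2401, 0.0148]
orientation: [0.002, 0.0, 1.0, -0.001]
wrist_force: [-2.2, 0.2, 4.6]
gripper_width: 0.0438
```

carry_out([
  [-0.1,0,0,-0.1,0],
  [-0.1,0,0,-0.25,0],
  [-0.1,0,0,-0.38,0],
  [-0.1,0,0,-0.38,0],
])

```text
clock: 17.6
position: [0.5838, -0.2412, 0.1354]
orientation: [0.007, 0.0, 1.0, -0.003]
wrist_force: [-0.5, -0.2, -1.7]
gripper_width: 0.0433
```

```bash
python3 - <<'E'
from h import *
st,im=snap("w17"); print(st["position"],st["gripper_width"],st["wrist_force"])
y=np.radians(1.15); F=np.array([.51,-.004]); n=F+.093*np.array([-np.sin(y),np.cos(y)]); print(n)
print(shift(st,(n[0],n[1],.12),91.15))
E
```

```text
[ 0.58382396 -0.24116615  0.13539657] 0.04329575938676348 [-0.45789379 -0.24366466 -1.73865375]
[0.5081335  0.08898127]
(array([0.2533, 1.1007, 0.0402]), np.float64(-0.039))
```

View pics/w17.png

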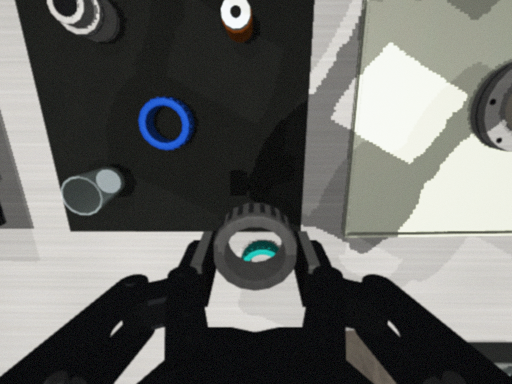

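carry_out([
  [-0.1,0.04,0.16,0,-0.04],
  [-0.1,0.08,0.32,0,-0.04],
  [-0.1,0.12,0.48,0,-0.04],
  [-0.1,0.16,0.64,0,-0.04],
  [-0.1,0.2,0.8,0,-0.04],
  [-0.1,0.24,0.96,0,-0.04],
  [-0.1,0.253,1,0,-0.04],
  [-0.1,0.253,1,0.1,-0.04],
  [-0.1,0.253,1,0.15,-0.04],
])

```text
clock: 18.55
position: [0.5066, 0.0596, 0.0836]
orientation: [0.005, -0.011, 1.0, -0.003]
wrist_force: [0.0, -0.4, -1.1]
gripper_width: 0.0437
```

```bash
python3 - <<'E'
from h import *
st=monitor.sense(); print(st["position"],st["gripper_width"],shift(st,(.5081,.088,.07),91.15))
E
```

```text
[0.50662025 0.05963996 0.08363883] 0.043705467687333265 (array([-0.0066,  0.0947,  0.045 ]), np.float64(0.0035))
```

carry_out([
  [-0.1,-0.006,0.095,0,0],
  [-0.1,-0.006,0.095,0.045,0],
  [-0.1,-0.006,0.095,0.045,0],
  [-0.1,-0.006,0.095,0.045,0],
])

```text
clock: 18.95
position: [0.5076, 0.0877, 0.0698]
orientation: [0.004, -0.011, 1.0, -0.003]
wrist_force: [0.1, -0.2, -0.5]
gripper_width: 0.0438
```

```bash
python3 - <<'E'
from h import *
st,im=snap("w18"); print(st["position"],st["gripper_width"],shift(st,(.5081,.088,.019),91.15))
E
```

```text
[0.50758288 0.08769568 0.069777  ] 0.04377978882346539 (array([-0.0003,  0.002 ,  0.1693]), np.float64(0.0032))
```

View pics/w18.png

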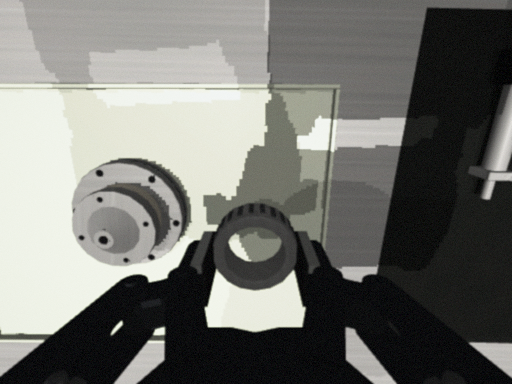

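carry_out([
  [-0.1,0,0.002,0.08,0],
  [-0.1,0,0.002,0.14,0],
  [-0.1,0,0.002,0.166,0],
  [-0.1,0,0.002,0.17,0],
  [-0.1,0,0.002,0.17,0],
])

```text
clock: 19.5
position: [0.5086, 0.0878, 0.0196]
orientation: [0.005, -0.011, 1.0, -0.003]
wrist_force: [0.1, 0.8, -0.5]
gripper_width: 0.0433
```

carry_out([
  [-0.1,0,0,0.002,0],
  [-0.1,0,0,0.004,0],
  [-0.1,0,0,0.004,0],
])

```text
clock: 19.8
position: [0.5089, 0.0878, 0.0188]
orientation: [0.005, -0.011, 1.0, -0.003]
wrist_force: [-0.5, -0.3, -2.8]
gripper_width: 0.0437
```

carry_out([
  [-0.1,0,0,0.003,0],
  [-0.1,0,0,0.004,0],
  [-0.1,0,0,0.004,0],
])

```text
clock: 20.1
position: [0.5091, 0.0878, 0.0178]
orientation: [0.005, -0.011, 1.0, -0.003]
wrist_force: [-0.5, -1.2, 3.9]
gripper_width: 0.0431
```

carry_out([
  [0.1,0,0,0,0],
  [0.36,0,0,0,0],
  [0.36,0,0,0,0],
  [0.36,0,0,-0.1,0],
  [0.36,0,0,-0.26,0],
  [0.36,0,0,-0.42,0],
  [0.36,0,0,-0.5,0],
  [0.36,0,0,-0.5,0],
])

```text
clock: 20.9
position: [0.5091, 0.0888, 0.1712]
orientation: [0.008, -0.011, 1.0, -0.003]
wrist_force: [0.1, 0.2, -0.8]
gripper_width: 0.058
```

```bash
python3 - <<'E'
from h import *
st,im=snap("w19"); print(st["position"],st["gripper_width"],yaw(st))
cv2.imwrite("pics/w19b.png",cv2.resize(im,(768,576),interpolation=2))
print(shift(st,(.441,-.372,.17),90))
E
```

```text
[0.50906691 0.08877856 0.17119429] 0.0580331815663292 91.2179658500443
(array([ 0.2597, -1.5307,  0.008 ]), np.float64(0.0406))
```

View pics/w19b.png

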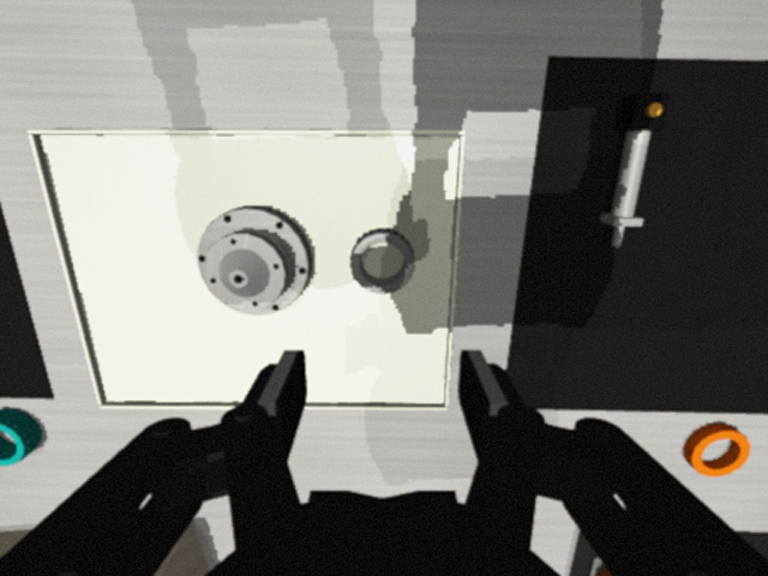

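```bash
python3 - <<'E'
from h import *
st,im=load("w19")
print(onz("wrist",(382.5/1.5,261/1.5),.013,st))
E
```

```text
[0.5075048  0.08911447 0.013     ]
```

carry_out([
  [0.36,0.04,-0.16,-0.02,0.04],
  [0.36,0.08,-0.32,-0.02,0.04],
  [0.36,0.12,-0.48,-0.02,0.04],
  [0.36,0.16,-0.64,-0.02,0.04],
  [0.36,0.2,-0.8,-0.02,0.04],
  [0.36,0.2,-0.96,-0.02,0.04],
  [0.36,0.2,-1,-0.02,0.04],
  [0.36,0.2,-1,-0.02,0.04],
])

```text
clock: 21.75
position: [0.454, -0.214, 0.1749]
orientation: [0.006, 0.001, 1.0, -0.002]
wrist_force: [0.1, 1.2, -0.4]
gripper_width: 0.0583
```

```bash
python3 - <<'E'
from h import *
st=monitor.sense()
print(st["position"],shift(st,(.445,-.372,.11),90))
E
```

```text
[ 0.45398311 -0.21400199  0.17486442] (array([ 0.0314, -0.5258,  0.2182]), np.float64(-0.005))
```

carry_out([
  [0.3,0.03,-0.16,0.05,0],
  [0.3,0.03,-0.32,0.1,0],
  [0.3,0.03,-0.48,0.2,0],
  [0.3,0.03,-0.526,0.218,0],
  [0.3,0.03,-0.526,0.218,0],
  [0.3,0.03,-0.526,0.218,0],
])

```text
clock: 22.35
position: [0.4453, -0.3704, 0.1094]
orientation: [0.006, 0.001, 1.0, -0.001]
wrist_force: [0.8, 0.7, 1.0]
gripper_width: 0.055
```

```bash
python3 - <<'E'
from h import *
st,im=snap("w20"); print(st["position"],st["gripper_width"],yaw(st))
cv2.imwrite("pics/w20b.png",cv2.resize(im[150:260,180:330],None,fx=5,fy=5,interpolation=2))
cv2.imwrite("pics/w20.png",im)
E
```

```text
[ 0.44531048 -0.37044383  0.10941061] 0.055043138415918486 89.86874121097036
```

View pics/w20.png

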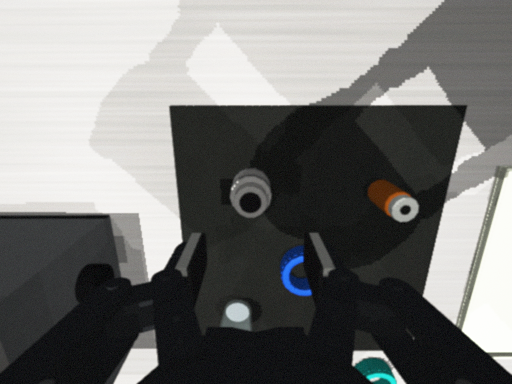

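View pics/w20b.png

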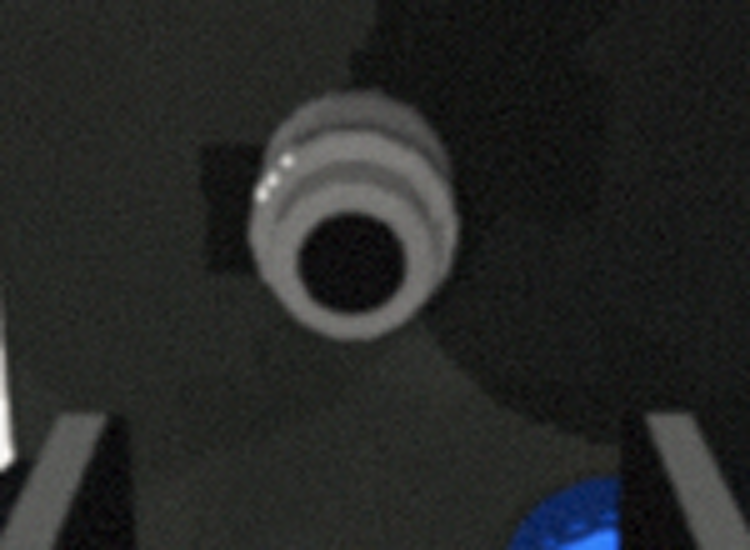

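```bash
python3 - <<'E'
from h import *
st,im=load("w20")
X=onz("wrist",(249.8,202.2),.045,st);print(X); print(onz("wrist",(180+354/5-.4,150+232/5-.4),.032,st))
print(shift(st,(X[0],X[1],.06),90),shift(st,(X[0],X[1],.02),90))
E
```

```text
[ 0.44015966 -0.37346611  0.045     ]
[ 0.43974579 -0.37323194  0.032     ]
(array([ 0.019 , -0.0097,  0.1645]), np.float64(-0.0044)) (array([ 0.0205, -0.0093,  0.2978]), np.float64(-0.0044))
```

carry_out([
  [0.3,0.02,-0.01,0.03,0],
  [0.3,0.02,-0.01,0.06,0],
  [0.3,0.02,-0.01,0.15,0],
  [0.3,0.02,-0.01,0.23,0],
  [0.3,0.02,-0.01,0.29,0],
  [0.3,0.02,-0.01,0.298,0],
  [0.3,0.02,-0.01,0.298,0],
])

```text
clock: 23.1
position: [0.4404, -0.373, 0.0202]
orientation: [0.006, 0.001, 1.0, -0.001]
wrist_force: [0.3, 0.7, 0.3]
gripper_width: 0.0554
```

carry_out([
  [-0.4,0,0,0,0],
  [-0.4,0,0,0,0],
  [-0.4,0,0,0,0],
  [-0.4,0,0,0,0],
  [-0.4,0,0,0,0],
])

```text
clock: 23.6
position: [0.4407, -0.3732, 0.0214]
orientation: [0.006, 0.001, 1.0, -0.002]
wrist_force: [-0.4, 1.7, 5.2]
gripper_width: 0.0314
```

carry_out([
  [-0.4,0,0,-0.08,0],
  [-0.4,0,0,-0.22,0],
  [-0.4,0,0,-0.36,0],
  [-0.4,0,0,-0.45,0],
  [-0.4,0,0,-0.45,0],
])

```text
clock: 24.1
position: [0.4405, -0.3741, 0.161]
orientation: [0.009, 0.001, 1.0, -0.004]
wrist_force: [0.2, 0.0, -2.0]
gripper_width: 0.0313
```

```bash
python3 - <<'E'
from h import *
st,im=snap("w21"); print(st["position"],st["gripper_width"],st["wrist_force"])
y=np.radians(1.15); F=np.array([.51,-.004]); n=F-.087*np.array([-np.sin(y),np.cos(y)]); print(n)
print(shift(st,(n[0],n[1]-.001,.12),91.15))
E
```

```text
[ 0.44049864 -0.37414524  0.16099202] 0.03126226064911746 [ 0.23419631  0.02918867 -1.95886306]
[ 0.51174608 -0.09098248]
(array([-0.234 ,  0.942 ,  0.1324]), np.float64(-0.0408))
```

View pics/w21.png

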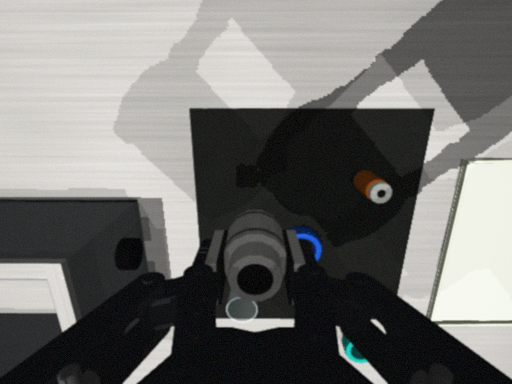

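carry_out([
  [-0.4,-0.04,0.16,0,-0.04],
  [-0.4,-0.08,0.32,0,-0.04],
  [-0.4,-0.12,0.48,0,-0.04],
  [-0.4,-0.16,0.64,0,-0.04],
  [-0.4,-0.2,0.8,0.05,-0.04],
  [-0.4,-0.234,0.94,0.13,-0.04],
  [-0.4,-0.234,0.942,0.25,-0.04],
  [-0.4,-0.234,0.942,0.27,-0.04],
  [-0.4,-0.234,0.942,0.27,-0.04],
])

```text
clock: 25.05
position: [0.5106, -0.0916, 0.076]
orientation: [0.006, -0.01, 1.0, -0.003]
wrist_force: [0.6, 0.2, -1.3]
gripper_width: 0.0312
```

```bash
python3 - <<'E'
from h import *
st,im=snap("w22"); print(st["position"],st["gripper_width"],st["wrist_force"],shift(st,(.5117,-.0915,.0255),91.15))
E
```

```text
[ 0.5105933  -0.09155981  0.0760389 ] 0.031239767150381337 [ 0.62172783  0.21060876 -1.30632594] (array([-0.0016,  0.0012,  0.1685]), np.float64(-0.0009))
```

View pics/w22.png

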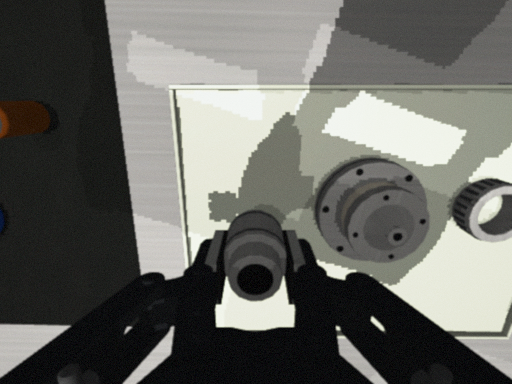

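carry_out([
  [-0.4,-0.001,0.001,0.08,0],
  [-0.4,-0.001,0.001,0.14,0],
  [-0.4,-0.001,0.001,0.165,0],
  [-0.4,-0.001,0.001,0.1685,0],
  [-0.4,-0.001,0.001,0.1685,0],
])

```text
clock: 25.6
position: [0.5128, -0.0927, 0.0275]
orientation: [0.008, -0.009, 1.0, -0.004]
wrist_force: [-0.7, -0.5, -1.5]
gripper_width: 0.0314
```

carry_out([
  [-0.4,0,0,0.003,0],
  [-0.4,0,0,0.004,0],
  [-0.4,0,0,0.004,0],
])

```text
clock: 25.9
position: [0.513, -0.0928, 0.0268]
orientation: [0.008, -0.009, 1.0, -0.004]
wrist_force: [-0.7, 0.9, -1.5]
gripper_width: 0.0313
```

```bash
python3 - <<'E'
from h import *
st=monitor.sense(); print(st["position"],st["q"].round(3),rot(st["orientation"])[:,2].round(4),shift(st,(.5122,-.0917,.0250),91.15))
E
```

```text
[ 0.51303985 -0.0927974   0.02677602] [-0.292  0.665  1.812 -0.004  0.647 -1.878] [ 0.0161 -0.0072 -0.9998] (array([0.0028, 0.0038, 0.0058]), np.float64(-0.0037))
```

carry_out([
  [-0.4,0.003,0.004,0.003,0],
  [-0.4,0.003,0.004,0.006,0],
  [-0.4,0.003,0.004,0.006,0],
  [-0.4,0.003,0.004,0.006,0],
])

```text
clock: 26.3
position: [0.5121, -0.0916, 0.0249]
orientation: [0.008, -0.009, 1.0, -0.004]
wrist_force: [-0.4, -0.5, -2.1]
gripper_width: 0.0315
```

carry_out([
  [-0.4,0,0,0.003,0],
  [-0.4,0,0,0.004,0],
  [-0.4,0,0,0.004,0],
])

```text
clock: 26.6
position: [0.5123, -0.0917, 0.0244]
orientation: [0.008, -0.009, 1.0, -0.004]
wrist_force: [-3.5, 0.7, 16.9]
gripper_width: 0.0313
```

Contact; release (opening to about 47 mm) and rise.

carry_out([
  [-0.1,0,0,0,0],
  [0.1,0,0,0,0],
  [0.1,0,0,0,0],
  [0.1,0,0,-0.08,0],
  [0.1,0,0,-0.24,0],
  [0.1,0,0,-0.4,0],
  [0.1,0,0,-0.5,0],
  [0.1,0,0,-0.5,0],
])

```text
clock: 27.4
position: [0.5116, -0.0911, 0.1783]
orientation: [0.011, -0.009, 1.0, -0.005]
wrist_force: [0.2, 0.3, -0.2]
gripper_width: 0.047
```

```bash
python3 - <<'E'
from h import *
st,im=snap("w23"); print(st["position"],st["gripper_width"],rot(st["orientation"])[:,2].round(4),yaw(st),st["q"].round(3))
cv2.imwrite("pics/w23b.png",cv2.resize(im,(768,576),interpolation=2))
E
```

```text
[ 0.51163631 -0.09106019  0.17825392] 0.047024911354590006 [ 0.023  -0.0092 -0.9997] 91.04040241445907 [-0.29   0.415  1.701 -0.003  1.001 -1.877]
```

View pics/w23b.png

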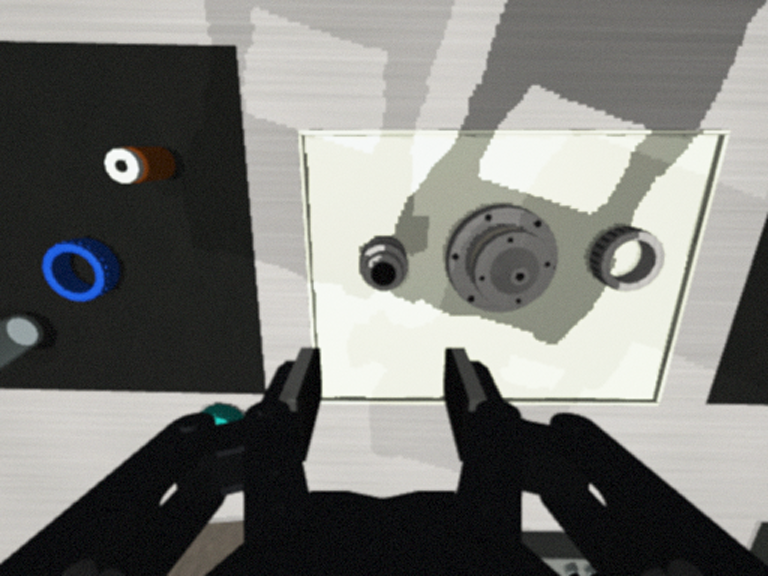

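```bash
python3 - <<'E'
from h import *
st,im=load("w23"); f=lambda u,v:(u/1.5-.17,v/1.5-.17)
print("sleeve",onz("wrist",f(383,273),.048,st))
print("tray",[onz("wrist",f(*p),.010,st).round(4) for p in ((299,130),(729,132),(660,404))])
print("curtain apex",onz("wrist",f(520,276),.055,st))
F=[onz("wrist",f(*p),.021,st) for p in ((488,217),(537,224),(471,298),(456,257))]
print(((F[1]+F[2])/2))
print(shift(st,(.50,.25,.22),180),shift(st,(.50,.25,.22),90))
E
```

```text
sleeve [ 0.51135795 -0.09096124  0.048     ]
tray [array([ 0.4222, -0.1503,  0.01  ]), array([0.4182, 0.1414, 0.01  ]), array([0.6347, 0.1466, 0.01  ])]
curtain apex [ 0.50933391 -0.00226911  0.055     ]
[ 0.50966058 -0.00409382  0.021     ]
(array([ 0.0147,  1.136 , -0.1505]), np.float64(-2.9653)) (array([ 0.0147,  1.136 , -0.1505]), np.float64(0.0347))
```

carry_out([
  [0.1,0,0.16,0,0.03],
  [0.1,0,0.32,0,0.03],
  [0.1,0,0.48,0,0.03],
  [0.1,0,0.64,0,0.03],
  [0.1,0,0.8,0,0.03],
  [0.1,0,0.96,0,0.03],
  [0.1,0,1,0,0.03],
  [0.1,0,1,0,0.03],
])

```text
clock: 28.25
position: [0.5044, 0.2107, 0.172]
orientation: [0.009, -0.003, 1.0, -0.004]
wrist_force: [0.1, -0.0, -0.7]
gripper_width: 0.0473
```

```bash
python3 - <<'E'
from h import *
st=monitor.sense(); print(st["position"],rot(st["orientation"])[:,2].round(4),shift(st,(.48,.255,.14),90))
E
```

```text
[0.504413   0.21068272 0.17201072] [ 0.0184 -0.0089 -0.9998] (array([0.0825, 0.1491, 0.1039]), np.float64(0.0103))
```

carry_out([
  [0,0.08,0.15,0.05,0.01],
  [0,0.08,0.15,0.1,0.01],
  [0,0.08,0.15,0.1,0.01],
  [0,0.08,0.15,0.1,0.01],
])

```text
clock: 28.65
position: [0.4808, 0.254, 0.1409]
orientation: [0.009, 0.0, 1.0, -0.005]
wrist_force: [1.0, -0.0, 0.8]
gripper_width: 0.043
```

```bash
python3 - <<'E'
from h import *
st,im=snap("w24"); print(st["position"],rot(st["orientation"])[:,2].round(4),yaw(st))
cv2.imwrite("pics/w24b.png",cv2.resize(im,(768,576),interpolation=2))
E
```

```text
[0.48082862 0.2539794  0.14085646] [ 0.0171 -0.0097 -0.9998] 89.96772000989944
```

View pics/w24b.png

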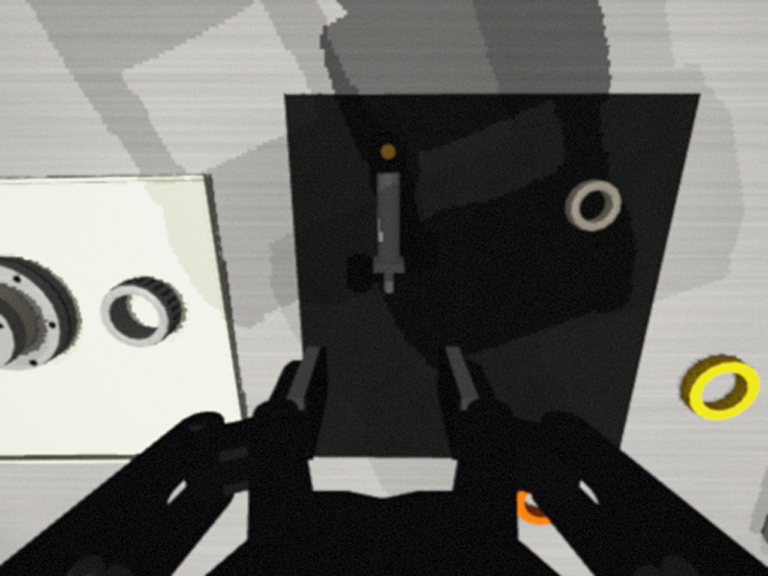

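```bash
python3 - <<'E'
from h import *
st,im=load("w24")
g=cv2.GaussianBlur(im.max(2),(3,3),0)
s=g[100:200,235:285]; m=(s>50).astype(np.uint8)
cs,_=cv2.findContours(m,cv2.RETR_EXTERNAL,cv2.CHAIN_APPROX_NONE); c=max(cs,key=cv2.contourArea).reshape(-1,2)+[235,100]
print(c[:,1].min(),c[:,1].max())
P=[]
for v in range(118,172,4):
    r=c[c[:,1]==v][:,0]; P.append(onz("wrist",((r.min()+r.max())/2,v),.010,st)); 
    print(v,r.min(),r.max(),P[-1].round(4))
P=np.array(P); k=np.polyfit(P[:,0],P[:,1],1); print(k,np.degrees(np.arctan(k[0])))
for uv in ((259,115),(259,c[:,1].max())): print(onz("wrist",uv,.012,st))
E
```

```text
115 195
118 252 265 [0.4181 0.2572 0.01  ]
122 252 265 [0.4217 0.2572 0.01  ]
126 252 264 [0.4253 0.2567 0.01  ]
130 252 264 [0.429  0.2567 0.01  ]
134 252 264 [0.4327 0.2567 0.01  ]
138 252 265 [0.4365 0.2572 0.01  ]
142 252 265 [0.4403 0.2572 0.01  ]
146 251 265 [0.4441 0.2568 0.01  ]
150 251 264 [0.4479 0.2563 0.01  ]
154 251 264 [0.4518 0.2563 0.01  ]
158 251 264 [0.4558 0.2563 0.01  ]
162 253 264 [0.4597 0.2573 0.01  ]
166 253 264 [0.4637 0.2573 0.01  ]
170 252 265 [0.4678 0.2574 0.01  ]
[0.00127112 0.25635127] 0.07282989538974745
[0.41529127 0.25759851 0.012     ]
[0.49323906 0.25795721 0.012     ]
```

```bash
python3 - <<'E'
from h import *
st=monitor.sense(); print(shift(st,(.4433,.2565,.05),90),shift(st,(.4433,.2565,.0135),90))
E
```

```text
(array([0.1323, 0.0109, 0.3021]), np.float64(-0.0019)) (array([0.1345, 0.012 , 0.4238]), np.float64(-0.0019))
```

carry_out([
  [-0.2,0.1,0.01,0.1,0],
  [-0.2,0.132,0.011,0.2,0],
  [-0.2,0.132,0.011,0.3,0],
  [-0.2,0.132,0.011,0.3,0],
  [-0.2,0.132,0.011,0.3,0],
])

```text
clock: 29.2
position: [0.4442, 0.256, 0.0514]
orientation: [0.009, 0.001, 1.0, -0.005]
wrist_force: [0.4, -0.7, 1.3]
gripper_width: 0.034
```

```bash
python3 - <<'E'
from h import *
st,im=snap("w25"); print(st["position"],st["gripper_width"],yaw(st),shift(st,(.4433,.2565,.0135),90))
E
```

```text
[0.4442051  0.25601077 0.05142877] 0.03401918795750899 89.87983967591727 (array([0.0053, 0.0028, 0.1263]), np.float64(-0.004))
```

View pics/w25.png

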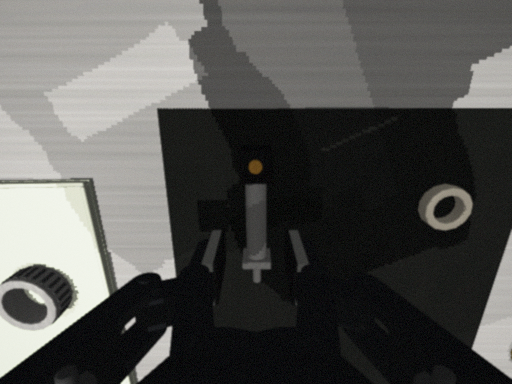

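Rod at columns 244–268, centred between the pads. Down and grip.

carry_out([
  [-0.2,0.005,0.003,0.06,0],
  [-0.2,0.005,0.003,0.11,0],
  [-0.2,0.005,0.003,0.126,0],
  [-0.2,0.005,0.003,0.126,0],
  [-0.9,0.005,0.003,0.126,0],
  [-0.9,0.005,0.003,0.126,0],
  [-0.9,0.005,0.003,0.126,0],
  [-0.9,0.005,0.003,0.126,0],
  [-0.9,0.005,0.003,0.126,0],
])

```text
clock: 30.15
position: [0.4444, 0.2572, 0.0153]
orientation: [0.011, 0.001, 1.0, -0.004]
wrist_force: [0.2, -0.3, 10.4]
gripper_width: 0.0116
```

carry_out([
  [-0.9,0,0,-0.08,0],
  [-0.9,0,0,-0.2,0],
  [-0.9,0,0,-0.35,0],
  [-0.9,0,0,-0.45,0.2],
  [-0.9,0,0,-0.45,0.5],
  [-0.9,0,0,-0.45,0.8],
  [-0.9,0,0,-0.45,1],
  [-0.9,0,0,-0.45,1],
])

```text
clock: 30.95
position: [0.4416, 0.2583, 0.151]
orientation: [0.012, 0.261, 0.965, -0.001]
wrist_force: [0.2, 0.8, -0.9]
gripper_width: 0.0118
```

```bash
python3 - <<'E'
from h import *
st,im=snap("w26"); print(st["position"],st["gripper_width"],yaw(st),st["wrist_force"],shift(st,(.59,-.0024,.15),1.15), rot(st["orientation"])[:,2].round(4))
E
```

```text
[0.44158164 0.25825753 0.15101429] 0.01183529523841023 59.77959243448397 [ 0.21710316  0.82483222 -0.9197419 ] (array([-0.8646, -0.5018,  0.021 ]), np.float64(1.9543)) [ 0.0221 -0.0077 -0.9997]
```

View pics/w26.png

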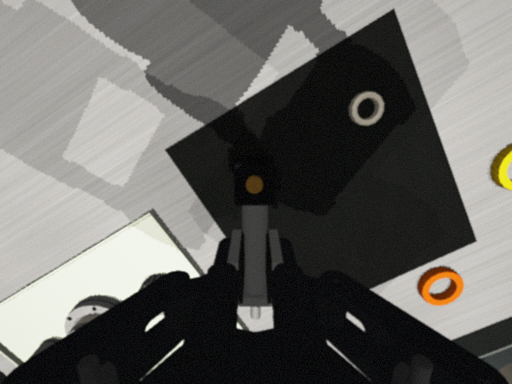

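carry_out([
  [-0.9,-0.13,-0.08,0,0.25],
  [-0.9,-0.26,-0.16,0,0.5],
  [-0.9,-0.4,-0.24,0,0.75],
  [-0.9,-0.54,-0.32,0,1],
  [-0.9,-0.68,-0.4,0,1],
  [-0.9,-0.82,-0.47,0,1],
  [-0.9,-0.865,-0.5,0,1],
  [-0.9,-0.865,-0.5,0,1],
])

```text
clock: 31.8
position: [0.5924, -0.0033, 0.1562]
orientation: [0.012, 0.499, 0.866, 0.002]
wrist_force: [0.3, 0.5, -0.3]
gripper_width: 0.0115
```

```bash
python3 - <<'E'
from h import *
st=monitor.sense(); print(st["position"],st["gripper_width"],yaw(st),shift(st,(.59,-.0024,.13),1.15), rot(st["orientation"])[:,2].round(4))
E
```

```text
[ 0.59241461 -0.00329549  0.1561883 ] 0.011475421343811297 30.093850637134945 (array([ 0.0082, -0.0068,  0.0871]), np.float64(0.9648)) [ 0.0226 -0.0081 -0.9997]
```

carry_out([
  [-0.9,0.008,-0.007,0.03,0.28],
  [-0.9,0.008,-0.007,0.06,0.56],
  [-0.9,0.008,-0.007,0.087,0.84],
  [-0.9,0.008,-0.007,0.15,0.965],
  [-0.9,0.008,-0.007,0.2,0.965],
  [-0.9,0.008,-0.007,0.2,0.965],
  [-0.9,0.008,-0.007,0.2,0.965],
])

```text
clock: 32.5
position: [0.5902, -0.0018, 0.0964]
orientation: [0.011, 0.699, 0.715, 0.005]
wrist_force: [-0.3, 0.4, -0.8]
gripper_width: 0.0116
```

```bash
python3 - <<'E'
from h import *
st,im=snap("w27"); print(st["position"],st["gripper_width"],yaw(st),shift(st,(.5905,-.0024,.05),1.15),shift(st,(.5905,-.0024,.02),1.15), rot(st["orientation"])[:,2].round(4),st["q"].round(2))
E
```

```text
[ 0.59022027 -0.0018458   0.09642627] 0.011635921422401932 1.283864894389191 (array([-0.0006, -0.0025,  0.1547]), np.float64(0.0045)) (array([ 0.0003, -0.0046,  0.2547]), np.float64(0.0045)) [ 0.0218 -0.0079 -0.9997] [-0.1   0.61  1.6  -0.01  0.91 -0.12]
```

View pics/w27.png

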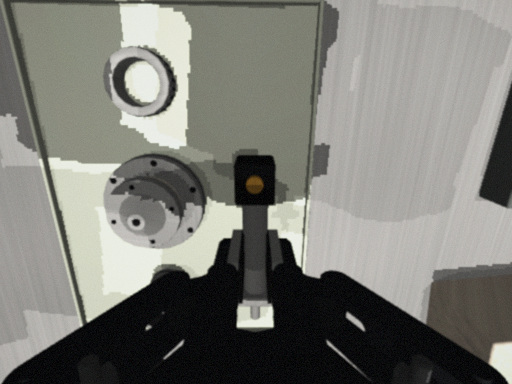

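carry_out([
  [-0.9,0.004,-0.007,0.1,0.004],
  [-0.9,0.004,-0.008,0.18,0.004],
  [-0.9,0.004,-0.01,0.235,0.004],
  [-0.9,0.004,-0.01,0.25,0.004],
  [-0.9,0.004,-0.01,0.25,0.004],
  [-0.9,0.004,-0.01,0.25,0.004],
])

```text
clock: 33.15
position: [0.59, -0.0015, 0.0229]
orientation: [0.012, 0.7, 0.714, 0.006]
wrist_force: [-0.9, 0.1, -0.6]
gripper_width: 0.0116
```

```bash
python3 - <<'E'
from h import *
st=monitor.sense(); print(st["position"],yaw(st),st["wrist_force"],shift(st,(.5892,-.0034,.019),1.15), rot(st["orientation"])[:,2].round(4))
E
```

```text
[ 0.58999471 -0.00147666  0.02294773] 1.1562562237719771 [-0.87870733  0.1333259  -0.61101035] (array([-0.0062, -0.0031,  0.0131]), np.float64(0.0002)) [ 0.0244 -0.0082 -0.9997]
```

carry_out([
  [-0.9,-0.006,-0.003,0.006,0],
  [-0.9,-0.006,-0.003,0.013,0],
  [-0.9,-0.006,-0.003,0.013,0],
  [-0.9,-0.006,-0.003,0.013,0],
])

```text
clock: 33.55
position: [0.5893, -0.0034, 0.0192]
orientation: [0.012, 0.7, 0.714, 0.006]
wrist_force: [0.8, -0.9, -1.8]
gripper_width: 0.0119
```

carry_out([
  [-0.9,0,0,0.002,0],
  [-0.9,0,0,0.004,0],
  [-0.9,0,0,0.004,0],
])

```text
clock: 33.85
position: [0.5894, -0.0033, 0.0184]
orientation: [0.012, 0.7, 0.714, 0.006]
wrist_force: [-1.8, 1.2, 9.4]
gripper_width: 0.0116
```

carry_out([
  [-0.6,0,0,0,0],
  [-0.25,0,0,0,0],
  [-0.25,0,0,0,0],
  [-0.25,0,0,-0.08,0],
  [-0.25,0,0,-0.24,0],
  [-0.25,0,0,-0.4,0],
  [-0.25,0,0,-0.56,0],
  [-0.25,0,0,-0.65,0],
  [-0.25,0,0,-0.65,0],
])

```text
clock: 34.75
position: [0.5864, -0.0018, 0.2175]
orientation: [0.014, 0.7, 0.714, 0.008]
wrist_force: [0.7, -0.2, -0.9]
gripper_width: 0.0319
```

```bash
python3 - <<'E'
from h import *
st,im=snap("w28"); print(st["position"],yaw(st))
cv2.imwrite("pics/w28b.png",cv2.resize(im,(768,576),interpolation=2))
E
```

```text
[ 0.58638991 -0.00180607  0.21752712] 1.160879780470414
```

View pics/w28b.png

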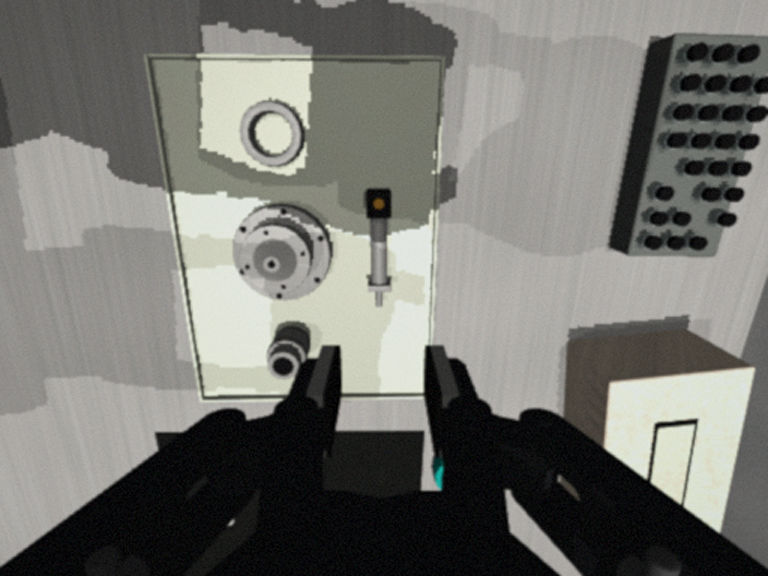

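```bash
python3 - <<'E'
from h import *
st,im=load("w28"); f=lambda u,v,z:onz("wrist",(u/1.5-.17,v/1.5-.17),z,st)[:2]
A=f(378.5,220,.013);B=f(378.5,278,.013);tip=f(379,306,.013);bl=f(378.5,189,.023)
d=A-B; print("probe",A,B,"tip",tip,"blockend",bl,"mid",(tip+bl)/2,"len",np.linalg.norm(tip-bl),"yaw",np.degrees(np.arctan2(-d[0],d[1])))
F=(f(283,211,.021)+f(279,297,.021))/2; F2=(f(320,238,.021)+f(243,271,.021))/2; F3=(f(243,229,.021)+f(317,281,.021))/2
print("flange",F,F2,F3); F=(F+F2+F3)/3
print("nut",f(272,133,.018),"sleeve",f(282,366,.048),"curtain",f(271,265,.055))
c=[f(*p,.010) for p in ((146,56),(445,56),(433,398),(201,401))]; print(np.round(c,4))
for a,b in ((0,3),(1,2)): d=c[a]-c[b]; print(np.degrees(np.arctan2(-d[0],d[1])))
for a,b in ((0,1),(3,2)): d=c[b]-c[a]; print(np.degrees(np.arctan2(d[1],d[0])))
cv2.imwrite("pics/w28c.png",cv2.resize(im[30:280,90:310],None,fx=2.4,fy=2.4,interpolation=2))
st2,t=snap("top1","top"); st2,s=snap("scene1","scene")
cv2.imwrite("pics/top1c.png",cv2.resize(t[130:280,120:420],None,fx=2.6,fy=2.6,interpolation=2))
E
```

```text
probe [0.58910077 0.0243609 ] [ 0.58996871 -0.02543798] tip [ 0.5908567  -0.05117738] blockend [0.58843488 0.05007128] mid [ 5.89645791e-01 -5.53049204e-04] len 0.10127761932126614 yaw 0.9985068119302378
flange [ 0.50968365 -0.00453419] [ 0.50986841 -0.00387908] [ 0.50961582 -0.00467032]
nut [0.50776278 0.08934161] sleeve [ 0.511101   -0.09106849] curtain [ 0.50939379 -0.00325509]
[[ 0.4188  0.14  ]
 [ 0.6362  0.1457]
 [ 0.6447 -0.1468]
 [ 0.4241 -0.1501]]
1.0409390324180818
1.6673253348736956
1.505729035864942
0.8538668199562006
```

View pics/w28c.png

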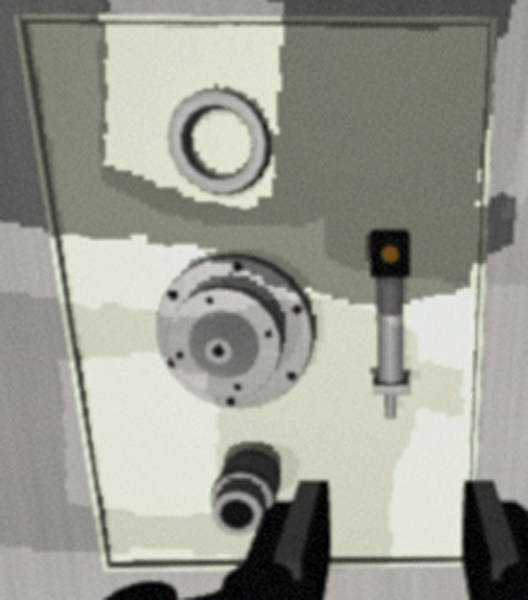

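View pics/scene1.png

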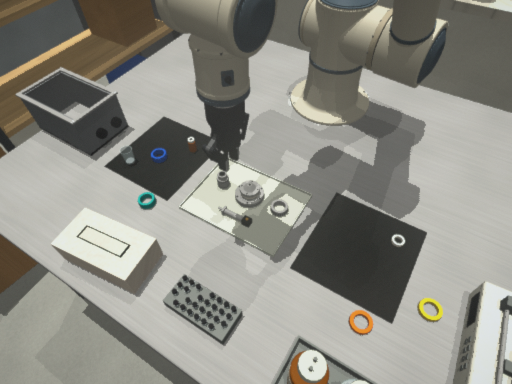

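```bash
python3 - <<'E'
from h import *
print(monitor.sense()["clock"],ctrl.sign_off())
E
```

```text
the job is handed in; nothing more can be done
34.9 None
```

All five parts are set out in the tray as asked, and I handed the job in at 34.9 s. The order was ring, curtain plate, nut, sleeve, probe. The beaker, vial, small spare ring and the coloured look-alikes were not touched.

Last checks from the wrist camera, all against the flange centre at about (0.510, −0.004). The calibration is good to about 2 mm.

| Part | Measured | Result |
|---|---|---|
| Ceramic ring | about 1.5 mm off the flange centre (seen before the curtain plate covered it) | lies on the flange |
| Curtain plate | 1–1.6 mm off the flange centre, less than 1 mm from the ring's centre | cone up on the ring |
| Clamp nut | gap to flange about 30.5 mm | left, in line |
| Guide sleeve | gap to flange about 30 mm | right, upright, in line |
| Probe | gap to flange about 30 mm, centre 1–2 mm to the left of square | behind, 1.0° against the tray's 1.0–1.5° |

- **Failed grasp:** the first grip on the curtain plate closed on its top face. I opened, went lower and gripped it again before lifting. The plate did not move noticeably.
- **Hard contact:** the ring touched down with about 38 N at the wrist, under the 120 N wrist limit. The ring itself was only about 1.5 mm off afterwards.
- **Disagreement:** the tray's edges gave yaws between 0.8° and 1.7° depending on the edge; I used 1.15°.

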